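# Set the suction and sand a blank on the downdraft tray

### The job

Turn the knob of the grey sanding tray clockwise to the green mark so that it clicks in there, then take the cork sanding block and sand the wooden blank on the tray's sprung bed: one stroke in steady contact along the blank, block flat and lengthways, from the knob end to the far end, overhanging the blank by about 25 mm at the start and at the finish, pressing so that the bed sinks about 5 mm and never to its stop. Then lay the block flat in the middle of the black rubber pad, let go, and leave the knob on green and the other things on the bench undisturbed.

Things in the scene. Friction and masses are not known exactly. Their poses are not given: they have to be found in the camera images.
- tray: grey downdraft sanding tray fixed to the bench, 150 (x) x 320 (y) x 36 mm high; origin under its centre at bench level, z up. The dial with the knob is at y = -105 mm, the sprung bed with the blank at y = +70 mm (both at x = 0). A short black hose stub sticks out of the end at -y
- selector (a joint): angle of the selector knob, rad, 0 at the white mark and growing clockwise seen from above; detents 0.449 rad apart at the marks: white 0, blue 0.449, yellow 0.898, green 1.346, red 1.795 (the stop is just past it). Let go between two marks the knob springs to the nearer one; about 0.1 N m takes it over a click. It starts at white, blue or yellow
- selector_grip (a point): centre of the knob's grip bar, on the knob's upright axis, 68 mm above the bench: the height to grip at. Light-grey bar 46 mm long, 14 mm thick, reaching from 45 to 79 mm above the bench, over a 52 mm round skirt whose top is 45 mm above the bench (fingertips must stay above it). Turns with the knob: its x axis points along the bar to the pointer end (white line), z up
- green_mark (a point): the green mark on the black 100 mm dial plate, 39 mm from the knob axis, 40 mm above the bench; a 15 x 9 mm coloured patch, the fourth of five going clockwise (white, blue, yellow, green, red)
- bed (a joint): how far the sprung bed is pressed down, m: 0 at rest, stop at 0.012. Takes about 2 N to begin to move and then 1.5 N per mm (5 mm is about 10 N)
- blank_top (a point): centre of the top face of the wooden blank that is fixed on the bed (52 x 150 x 18 mm, rounded ends, long side along y); 78 mm above the bench at rest, sinks with the bed. Its axes are the tray's: the knob end of the blank is at -y, the far end at +y. The aluminium bed below is 74 x 172 mm, its top 18 mm below this point; its end stops stand 10 mm below this point
- cork_block: brown cork sanding block, loose, 0.07 kg, 62 (x) x 110 (y) x 29 mm high (the wrapped paper looks up to 65 mm wide); origin at the centre of its underside (which in effect stands 1 mm higher than the origin), long side along its y; grip it across the 62 mm
- pad: black rubber rest pad fixed on the bench, 100 (x) x 145 (y) x 4 mm; origin under its centre at bench level, long side along y
- screw_cup: grey steel cup of screws, 64 mm across, 66 mm high, loose bystander; origin under its centre
- tape_measure: grey and red pocket tape, 64 x 103 x 36 mm, loose bystander; origin under its centre

How it is judged:
By the outcome, as a careful person would: the job done as asked, in the order asked, and still so for the second after the job is handed in, with the robot touching nothing.
It also fails if it takes over 72 s, if anything falls off the work surface, if the arm or the gripper's body presses on something with over 40 N, if the wrist force passes 120 N, or if a joint passes its speed limit or range.

### The arm

A 6-joint arm with a two-finger parallel gripper is mounted at the origin on a cart in front of the work surface, level with it; the furniture and walls round the work are solid. World frame = base frame: x ahead of the robot, y to its left, z up, the work surface at z = 0. Lengths are in m, angles in rad, forces in N, time in s.
With the tool pointing down it reaches from about 0.4 to 0.825 m from the base axis. Payload 7 kg.
Tool frame: the origin (TCP) lies between the finger pads; the fingertips stand 22 mm ahead of it and the grasp point (between the pads) lies 3 mm ahead of it; z points along the fingers, y is the direction in which the jaws open and shut (so a half turn about z gives the same grasp; the last joint's range is limited). The gripper opens to 85 mm and grips with 20 to 120 N. Pads are 22 mm wide; open, the fingers measure 114 mm over their backs; the gripper's body (76 mm by 85 mm) begins 54 mm behind the grasp point. The pads swing forward as they close: fully open they stand 13 mm farther back than shut.
Start: joints at [-0.901, 0.359, 0.012, 0, -1.224, -0.288], TCP at [0.251, -0.626, 0.231] pointing down, gripper open.
Joint ranges: [-3.07, 3.07], [-1.43, 2.12], [-1.02, 1.25], [-3.03, 1.67], [-3.05, -0], [-3.03, 3.03]. Speed limits (rad/s): [2.39, 2.39, 3.01, 3.14, 3.14, 3.14].

### API

Orientations are given as a rotation vector (axis times angle).
In Python, from cell import ctrl gives the robot as it stands. The module is installed in compiled form; this text tells all that it offers.
- The arm moves only by the tool drive_tool, never from a script. Its arguments are lists of equal length, an entry for each row: "hand": the opening, from 0 (shut) to 1 (fully open); "xyz": the shift along the tool's x, y, z in m, a list of three; "twist": the turn, a rotation vector about the tool's x, y, z in degrees, a list of three. In form: {"hand": [hand, ...], "xyz": [[x, y, z], ...], "twist": [[rx, ry, rz], ...]}. A call has 1 to 8 rows; each row is the pose to reach, as a shift and turn from the pose measured when the call began, along the tool's axes at that moment; what a row does not reach only later rows make up. A row lasts 1/12 s, in which the tool goes at most 41.7 mm and 7.16 degrees, less where a joint would pass 70% of its speed; a pose out of reach is approached as far as the arm can. A call with a gripper value outside its range is refused whole. The fingers move at their own pace and stop on an object; "squeeze" is the grip in N (left out, the last holds). Time passes only in rows, so rows that repeat a pose let the fingers close. It gives the time, the measured TCP pose, the force and the opening at its end, in the units of the state.
- ctrl.state(): the state, without advancing time (a new reading comes with each control period).
- ctrl.get_image(name): name is "scene" or "top" or "wrist"; returns the picture (480x640x3 uint8, blue, green, red); there is no depth.
- ctrl.camera_params(name): a dict with "intrinsics" (3x3 intrinsics, pixels), "world_from_camera" (4x4, takes a point from camera to world coordinates). Camera axes: x right, y down, z forward; pixel columns grow to the right and rows downward; lengths in m; the calibration is good to about 2 mm. A picture is of the moment at which its call begins: read the wrist's pose just before it. camera_params takes no time and is no camera call; for the wrist camera it gives the pose at the moment of the call.
- ctrl.sign_off(): hands the job in, once; it reports no verdict.
Trained networks look in the newest picture that a camera, given by its name, has taken for a name from the list of things; names that differ only in an ending like _2 or _b are one class to them, and where a whole thing is asked for, a point or a joint stands for the part that bears it (a point fixed in the world has none). Each returns a list of dicts, best first, with "p" (0 to 1); they miss things now and then, are a little off and sometimes report something else, mostly with a low value. They report only what shows in the picture. A call takes as long as a camera call.
- ctrl.spot_in(camera, thing): "bbox" ([left, top, right, bottom] in pixels, round what is visible of it).
- ctrl.trace(camera, thing): "mask" (480x640 bool, what is visible of it) and "bbox" ([left, top, right, bottom] in pixels, round what is visible of it).
The state is a dict: "time": time; "joint_pos": joint angles; "qvel": joint speeds; "effort": joint torques, N m; "ee_pos": TCP position; "eef_rot": TCP orientation; "contact_force": force on the tool from outside, world axes, zero at the start; "moment": the same for the moment, N m; "width": finger opening in m.
Only numpy, scipy, OpenCV 4.12 (cv2) and the standard library are available. Lean on these libraries where they do the work, as an engineer would, in place of code of your own. Each camera call takes 0.05 s, during which the arm holds its last target.

## Working session

There is one attempt and no reset: what is moved stays moved. The work goes in short steps, Python scripts to look and compute and a tool call to move; the robot and the scene stay as the last step left them, time stands still between calls to the robot, and variables do not carry over. Pictures are saved under pics/ and viewed, and the job is handed in when it is done.

Besides the shell and the picture viewer there is one more tool, called after ">>>" as name(argument=value, ...) on one line, values as JSON. drive_tool: Moves the arm, as the interface text tells. Its arguments: {"type":"object","properties":{"hand":{"type":"array"},"xyz":{"type":"array"},"twist":{"type":"array"},"squeeze":{"type":"number"}},"required":["hand","xyz","twist"]}

```bash
mkdir -p pics
python3 - <<'E'
from cell import ctrl
import cv2
print(ctrl.state())
for n in ["scene","top"]:
    im=ctrl.get_image(n); cv2.imwrite(f"pics/{n}0.png",im)
    p=ctrl.camera_params(n); print(n,p)
    for t in ["tray","selector_grip","green_mark","blank_top","cork_block","pad","screw_cup","tape_measure"]:
        r=ctrl.spot_in(n,t); print(t,[(x['bbox'],round(x['p'],2)) for x in r[:2]])
E
```

```text
{'time': 0.0, 'joint_pos': array([-9.00902078e-01,  3.59378938e-01,  1.10551931e-02, -3.57290472e-04,
       -1.22409050e+00, -2.88065064e-01]), 'qvel': array([-1.28734756e-03,  2.81945007e-05,  1.11611450e-03, -1.70470123e-04,
        1.32328010e-04, -1.59013538e-04]), 'effort': array([ 1.98518850e-03, -5.83338332e+01,  2.93416321e+01,  6.93658099e+00,
       -5.96672500e-03,  1.65625073e-05]), 'ee_pos': array([ 0.25129257, -0.62595818,  0.22966594]), 'eef_rot': array([ 5.95866293e-01, -3.08410924e+00, -2.49825632e-03]), 'contact_force': array([ 0.93162508, -0.30192662,  0.38588171]), 'moment': array([ 0.02674947, -0.03600777, -0.01882279]), 'width': 0.0851497833240834}
scene {'intrinsics': array([[613.20533124,   0.        , 319.72839486],
       [  0.        , 613.20533124, 235.66033064],
       [  0.        ,   0.        ,   1.        ]]), 'world_from_camera': array([[-0.79115793, -0.32098298,  0.52061411, -0.07116402],
       [-0.61140944,  0.39317307, -0.68672661,  0.94494618],
       [ 0.01573611, -0.86161759, -0.50731401,  0.72883889],
       [ 0.        ,  0.        ,  0.   
[... 617 characters left out ...]
0.02206535, -0.98934345,  0.14391891,  0.43891974],
       [-0.99968788, -0.02352097, -0.0084204 ,  0.03575991],
       [ 0.01171578, -0.14368819, -0.98955366,  1.22510911],
       [ 0.        ,  0.        ,  0.        ,  1.        ]])}
tray [([316.2, 253.5, 453.0, 318.7], 0.7)]
selector_grip [([410.8, 283.2, 427.4, 302.9], 0.7)]
green_mark [([315.1, 253.2, 453.8, 322.1], 0.84), ([413.1, 278.6, 427.5, 298.4], 0.67)]
blank_top [([319.0, 267.8, 388.7, 303.1], 0.74)]
cork_block [([176.0, 252.9, 224.4, 287.6], 0.71), ([235.8, 201.6, 291.2, 243.2], 0.66)]
pad [([235.7, 202.1, 289.5, 241.5], 0.96)]
screw_cup [([321.2, 187.4, 345.6, 221.3], 0.57)]
tape_measure [([169.4, 202.6, 198.4, 229.7], 0.63)]
```

View pics/scene0.png

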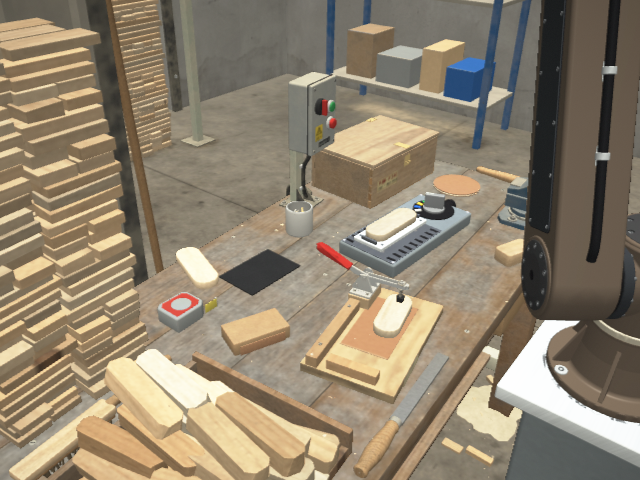

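Run:
```python
import cv2
im=cv2.imread("pics/top0.png")[170:340,150:480]
cv2.imwrite("pics/top0c.png",cv2.resize(im,None,fx=2.4,fy=2.4,interpolation=cv2.INTER_CUBIC))
```

```text
(no output)
```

View pics/top0c.png

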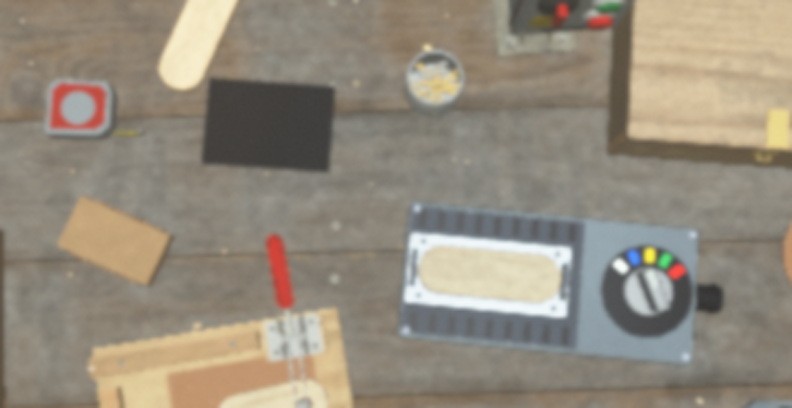

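The pictures show the tray at right in the top view, with the knob end towards -y. The bar points roughly at blue. The cork block is at top pixel (200,270) and the pad at (262,222). Next I'll measure them.

```bash
cat > h.py <<'E'
import numpy as np, cv2
from cell import ctrl
from scipy.spatial.transform import Rotation as R
def toplane(uv,z,p):
    K=p['intrinsics'];T=p['world_from_camera']
    uv=np.atleast_2d(uv).astype(float)
    d=np.c_[(uv-[K[0,2],K[1,2]])/[K[0,0],K[1,1]],np.ones(len(uv))]@T[:3,:3].T
    s=(z-T[2,3])/d[:,2]
    return T[:3,3]+d*s[:,None]
def proj(X,p):
    T=np.linalg.inv(p['world_from_camera']);X=np.atleast_2d(X)
    c=X@T[:3,:3].T+T[:3,3];u=c@p['intrinsics'].T
    return u[:,:2]/u[:,2:]
def maskrect(mask,z,p):
    cs,_=cv2.findContours(mask.astype(np.uint8),cv2.RETR_EXTERNAL,cv2.CHAIN_APPROX_NONE)
    c=max(cs,key=cv2.contourArea)[:,0,:]
    w=toplane(c,z,p)[:,:2]
    (cx,cy),(a,b),ang=cv2.minAreaRect((w*1000).astype(np.float32))
    # long-axis direction angle
    if a<b: L,W,th=b,a,ang+90
    else: L,W,th=a,b,ang
    th=(th+180)%180
    return [round(float(v),1) for v in (cx,cy,L,W,th)]
E
python3 - <<'E'
from h import *
zs={"tray":.036,"selector_grip":.079,"blank_top":.078,"cork_block":.029,"pad":.004,"screw_cup":.066,"tape_measure":.036}
for n in ["top","scene"]:
    ctrl.get_image(n);p=ctrl.camera_params(n)
    for t,z in zs.items():
        for r in ctrl.trace(n,t)[:2]:
            print(n,t,round(r['p'],2),np.round(r['bbox']),r['mask'].sum(),maskrect(r['mask'],z,p))
# dial marks from top
p=ctrl.camera_params("top");im=ctrl.get_image("top")
hsv=cv2.cvtColor(im,cv2.COLOR_BGR2HSV)
x0,y0=150,170
roi=np.zeros((480,640),bool);roi[265:295,395:445]=1
for nm,lo,hi in [("blue",(100,120,80),(130,255,255)),("yellow",(22,140,120),(34,255,255)),("green",(45,100,60),(85,255,255)),("red",(0,150,100),(8,255,255)),("red2",(170,150,100),(180,255,255))]:
    m=(cv2.inRange(hsv,lo,hi)>0)&roi
    ys,xs=np.nonzero(m)
    if len(xs): print(nm,len(xs),xs.mean(),ys.mean(),toplane([xs.mean(),ys.mean()],.040,p).round(4))
E
```

```text
top tray 0.9 [311. 255. 452. 322.] 7164 [510.1, -171.5, 350.5, 149.8, 85.9]
top selector_grip 0.6 [409. 284. 430. 302.] 314 [501.7, -253.1, 48.3, 45.0, 91.3]
top blank_top 0.67 [318. 266. 389. 303.] 2039 [514.9, -86.4, 173.1, 77.4, 85.8]
top cork_block 0.69 [175. 254. 222. 288.] 1092 [544.7, 316.1, 116.0, 67.8, 68.2]
top cork_block 0.41 [320. 266. 385. 303.] 1949 [518.2, -90.8, 178.0, 76.3, 85.7]
top pad 0.61 [235. 202. 290. 240.] 1928 [684.3, 156.2, 144.9, 100.1, 87.2]
top screw_cup 0.64 [322. 188. 345. 218.] 513 [723.0, -28.3, 69.5, 57.4, 1.1]
top screw_cup 0.46 [321. 266. 385. 300.] 1951 [516.9, -87.8, 170.3, 76.1, 86.1]
top tape_measure 0.75 [168. 202. 209. 229.] 711 [691.1, 346.9, 103.5, 65.0, 91.4]
scene tray 0.89 [337. 195. 474. 278.] 6031 [498.4, -154.7, 393.2, 173.2, 85.9]
scene selector_grip 0.64 [423. 191. 446. 212.] 444 [483.5, -221.9, 112.7, 49.0, 115.2]
scene blank_top 0.62 [352. 211. 427. 251.] 1658 [498.5, -62.7, 194.0, 88.2, 85.8]
scene cork_block 0.61 [220. 305. 291. 353.] 2104 [531.9, 332.9, 118.4, 93.3, 67.6]
scene pad 0.69 [220. 248. 299. 294.] 1906 [681.9, 159.4, 149.6, 103.9, 87.6]
scene pad 0.31 [218. 306. 290. 354.] 2147 [553.4, 311.0, 123.7, 96.7, 67.6]
scene screw_cup 0.7 [284. 200. 314. 238.] 859 [694.0, 17.4, 157.1, 59.6, 129.2]
scene tape_measure 0.74 [154. 291. 217. 330.] 1409 [673.3, 376.1, 110.4, 89.9, 95.3]
blue 29 413.6896551724138 276.6896551724138 [[ 0.5406 -0.2482  0.04  ]]
yellow 24 420.2916666666667 276.2083333333333 [[ 0.5422 -0.2654  0.04  ]]
green 28 426.60714285714283 278.10714285714283 [[ 0.5377 -0.2819  0.04  ]]
red 25 431.36 282.76 [[ 0.5258 -0.2941  0.04  ]]
```

```bash
cat >> h.py <<'E'
def yawdown(th):
    # tool z down; tool y (jaw axis) at world angle th
    y=np.array([np.cos(th),np.sin(th),0]);z=np.array([0,0,-1.]);x=np.cross(y,z)
    return np.c_[x,y,z]
def plan(pos,th_deg=None,Rt=None):
    s=ctrl.state();R0=R.from_rotvec(s['eef_rot']).as_matrix();p0=s['ee_pos']
    if Rt is None:
        y=R0[:,1]
        c=[yawdown(np.radians(th_deg)),yawdown(np.radians(th_deg+180))]
        Rt=min(c,key=lambda M:R.from_matrix(R0.T@M).magnitude())
    d=R0.T@(np.array(pos)-p0);w=R.from_matrix(R0.T@Rt).as_rotvec(degrees=True)
    print('shift mm',(d*1000).round(1),'twist',w.round(2),'rows',max(np.linalg.norm(d)/.0417,np.linalg.norm(w)/7.16).round(1))
def pose():
    s=ctrl.state();M=R.from_rotvec(s['eef_rot']).as_matrix()
    print('t',round(s['time'],2),'pos',s['ee_pos'].round(4),'jaw yaw',np.degrees(np.arctan2(M[1,1],M[0,1])).round(2),'z',M[:,2].round(4),'F',s['contact_force'].round(2),'M',s['moment'].round(3),'w',round(s['width'],4),'q',s['joint_pos'].round(3))
E
python3 - <<'E'
from h import *
pose()
p=ctrl.camera_params("wrist");T=p['world_from_camera']
s=ctrl.state();R0=R.from_rotvec(s['eef_rot']).as_matrix()
print(p['intrinsics'].round(1),(R0.T@(T[:3,3]-s['ee_pos'])).round(4),(R0.T@T[:3,:3]).round(3))
m=np.array([[.5406,-.2482],[.5422,-.2654],[.5377,-.2819],[.5258,-.2941]])
from scipy.optimize import least_squares
print(least_squares(lambda c:np.linalg.norm(m-c,axis=1)-.039,[.503,-.268]).x)
yaw=-4
print('lookpose')
for th in (-10,-40,-60,20,60):plan([.47,-.25,.30],th)
E
```

```text
t 1.75 pos [ 0.2515 -0.6264  0.2306] jaw yaw 111.87 z [-0. -0. -1.] F [ 0.5   0.73 -0.07] M [ 0.066  0.031 -0.029] w 0.0856 q [-0.901  0.359  0.012  0.    -1.224 -0.288]
[[396.9   0.  314.6]
 [  0.  396.9 238.5]
 [  0.    0.    1. ]] [ 0.0705  0.0002 -0.144 ] [[ 0.    -0.96  -0.279]
 [ 1.     0.    -0.001]
 [ 0.001 -0.279  0.96 ]]
[ 0.50383602 -0.26192236]
lookpose
shift mm [-343.   267.9  -69.4] twist [ -0.    -0.   -58.13] rows 10.6
shift mm [-343.   267.9  -69.4] twist [ -0.    -0.   -28.13] rows 10.6
shift mm [-343.   267.9  -69.4] twist [-0.   -0.   -8.13] rows 10.6
shift mm [-343.   267.9  -69.4] twist [ -0.    -0.   -88.13] rows 12.3
shift mm [-343.   267.9  -69.4] twist [-0.   -0.   51.87] rows 10.6
```

Run:
```python
from h import *
plan([.48,-.21,.27],111.87)
```

```text
shift mm [-367.2  301.3  -39.4] twist [-0. -0.  0.] rows 11.4
```

>>> drive_tool(hand=[1,1,1,1,1,1,1,1], xyz=[[-0.03,0.024,-0.03],[-0.061,0.05,-0.039],[-0.091,0.075,-0.039],[-0.122,0.1,-0.039],[-0.153,0.125,-0.039],[-0.184,0.15,-0.039],[-0.214,0.175,-0.039],[-0.245,0.2,-0.039]], twist=[[0,0,0],[0,0,0],[0,0,0],[0,0,0],[0,0,0],[0,0,0],[0,0,0],[0,0,0]])

```text
time: 2.42
ee_pos: [0.4048, -0.3477, 0.27]
eef_rot: [-0.596, 3.084, -0.001]
contact_force: [1.8, -0.4, 0.4]
width: 0.0854
```

Run:
```python
from h import *
pose();plan([.48,-.21,.27],111.87)
```

```text
t 2.42 pos [ 0.4048 -0.3477  0.27  ] jaw yaw 111.88 z [ 7.e-04 -3.e-04 -1.e+00] F [ 1.76 -0.41  0.43] M [-0.044 -0.13  -0.018] w 0.0854 q [-0.342  0.1   -0.237  0.    -1.233 -0.847]
shift mm [-121.1   99.8   -0. ] twist [-0.03  0.03  0.01] rows 3.8
```

>>> drive_tool(hand=[1,1,1,1,1,1], xyz=[[-0.03,0.025,0],[-0.061,0.05,0],[-0.091,0.075,0],[-0.121,0.1,0],[-0.121,0.1,0],[-0.121,0.1,0]], twist=[[0,0,0],[0,0,0],[0,0,0],[0,0,0],[0,0,0],[0,0,0]])

```text
time: 2.92
ee_pos: [0.4807, -0.208, 0.2701]
eef_rot: [-0.602, 3.082, -0.001]
contact_force: [0.1, -0.7, 0.2]
width: 0.0855
```

Run:
```python
from h import *
pose();p=ctrl.camera_params("wrist");im=ctrl.get_image("wrist")
cv2.imwrite("pics/w1.png",im)
np.savez("w1.npz",K=p['intrinsics'],T=p['world_from_camera'])
for t,z in {"tray":.036,"selector_grip":.079,"blank_top":.078}.items():
    for r in ctrl.trace("wrist",t)[:2]:
        print(t,round(r['p'],2),np.round(r['bbox']),r['mask'].sum(),maskrect(r['mask'],z,p))
hsv=cv2.cvtColor(im,cv2.COLOR_BGR2HSV)
for nm,lo,hi in [("blue",(100,120,80),(130,255,255)),("yellow",(22,140,120),(34,255,255)),("green",(45,100,60),(85,255,255)),("red",(0,170,100),(8,255,255))]:
    n,l,st,c=cv2.connectedComponentsWithStats(cv2.inRange(hsv,lo,hi))
    for i in range(1,n):
        if st[i,4]>60: print(nm,st[i,4],c[i].round(1),toplane(c[i],.040,p).round(4))
```

```text
t 2.92 pos [ 0.4807 -0.208   0.2701] jaw yaw 112.09 z [ 1.1e-03 -3.0e-04 -1.0e+00] F [ 0.09 -0.65  0.18] M [-0.007  0.025  0.044] w 0.0855 q [-0.033  0.083 -0.256  0.    -1.231 -1.152]
tray 0.95 [167. 104. 522. 353.] 45340 [508.3, -162.6, 364.2, 149.3, 86.0]
selector_grip 0.86 [228. 173. 283. 234.] 2421 [495.2, -257.8, 47.8, 46.5, 51.3]
selector_grip 0.54 [324. 214. 515. 328.] 11539 [509.1, -93.9, 166.9, 71.3, 85.8]
blank_top 0.87 [326. 214. 513. 332.] 11629 [510.3, -93.5, 167.8, 72.4, 85.7]
blank_top 0.26 [170. 107. 522. 354.] 45068 [497.8, -171.0, 322.6, 132.9, 86.0]
blue 142 [256.6 240.4] [[ 0.5397 -0.2459  0.04  ]]
yellow 142 [238.3 236.3] [[ 0.5425 -0.264   0.04  ]]
green 161 [224.3 224.9] [[ 0.5367 -0.2803  0.04  ]]
red 162 [215.4 209.2] [[ 0.5252 -0.2932  0.04  ]]
red 364 [635.8 364.5] [[0.5171 0.181  0.04  ]]
```

View pics/w1.png

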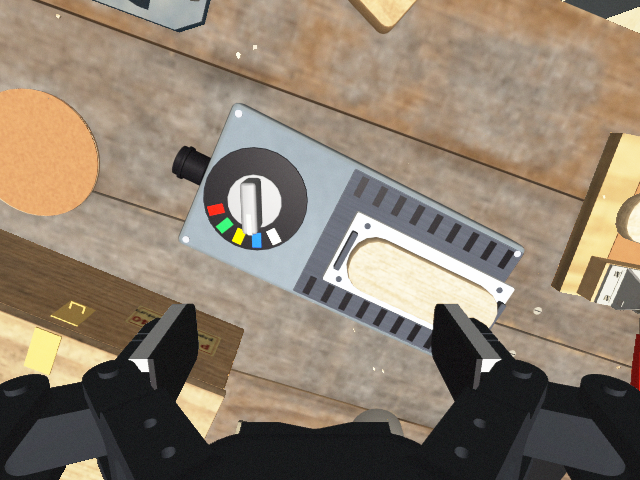

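Run:
```python
from h import *
from scipy.optimize import least_squares
m=np.array([[.5397,-.2459],[.5425,-.2640],[.5367,-.2803],[.5252,-.2932]])
k=np.array([1,0,-1,-2])*.449
def f(v): 
    a=v[2]+k
    return (m-(v[:2]+.039*np.c_[np.cos(a),np.sin(a)])).ravel()
r=least_squares(f,[.503,-.265,0]);print(r.x,np.degrees(r.x[2]),(r.fun*1000).round(1))
p=ctrl.camera_params("wrist");ctrl.get_image("wrist")
for t in ["blank_top"]:
    r=ctrl.trace("wrist",t)[0]
    for z in (.05,.06,.07): print(z,maskrect(r['mask'],z,p))
im=cv2.imread("pics/w1.png")
# tray frame prediction from dial centre
th=np.radians(-4.1);Rm=np.array([[np.cos(th),-np.sin(th)],[np.sin(th),np.cos(th)]])
c=np.array([.5036,-.2636]);o=c-Rm@[0,-.105]
print('tray',o,'blank',o+Rm@[0,.07])
g=im.copy()
def draw(pts,z,col):
    w=np.array([np.r_[o+Rm@q,z] for q in pts]);u=proj(w,p).astype(np.int32)
    cv2.polylines(g,[u],True,col,1)
draw([[-.075,-.16],[.075,-.16],[.075,.16],[-.075,.16]],.036,(0,0,255))
draw([[-.037,-.016],[.037,-.016],[.037,.156],[-.037,.156]],.060,(255,0,0))
draw([[-.026,-.005],[.026,-.005],[.026,.145],[-.026,.145]],.078,(0,255,0))
draw([[.05*np.cos(t),-.105+.05*np.sin(t)] for t in np.linspace(0,6.28,50)],.040,(0,255,255))
draw([[.026*np.cos(t),-.105+.026*np.sin(t)] for t in np.linspace(0,6.28,50)],.045,(255,0,255))
cv2.imwrite("pics/w1o.png",cv2.resize(g[90:370,150:540],None,fx=2,fy=2,interpolation=cv2.INTER_CUBIC))
```

```text
[ 0.50334566 -0.26058802 -0.07976935] -4.570447291276445 [-0.   0.6  0.3 -0.3 -0.3 -0.   0.1 -0.3]
0.05 [517.6, -81.5, 180.5, 76.7, 86.0]
0.06 [514.7, -85.8, 175.5, 74.6, 86.0]
0.07 [511.9, -90.0, 170.6, 72.5, 86.0]
tray [ 0.51110723 -0.15886872] blank [ 0.51611205 -0.08904786]
```

View pics/w1o.png

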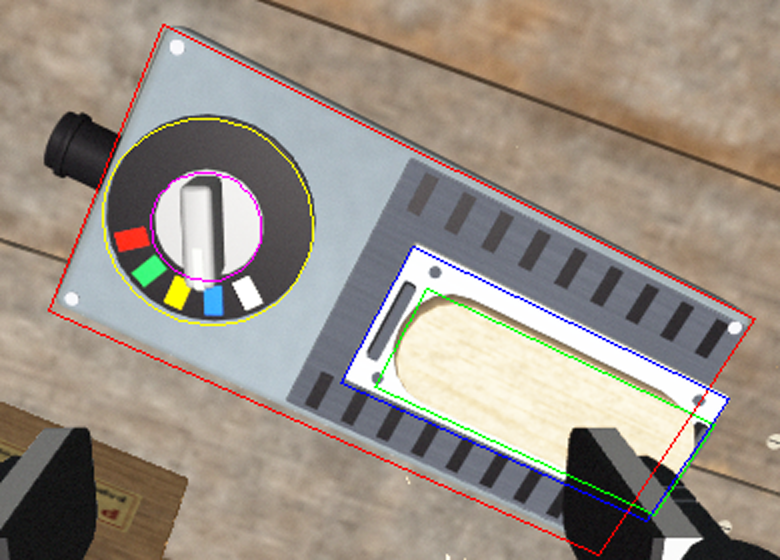

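The wrist view shows the pointer (white line) at the blue mark, pixel (256,240). Knob axis fits at (.5033,-.2606), tray yaw at -4.1°, and blank at (.516,-.086), which agrees with the bed mask.

Run:
```python
from h import *
plan([.5033,-.2606,.13],111.3);plan([.5033,-.2606,.071],111.3)
```

```text
shift mm [ -3.8 -55.  140.1] twist [-0.03  0.03  0.47] rows 3.6
shift mm [ -3.8 -55.  199.1] twist [-0.03  0.03  0.47] rows 5.0
```

>>> drive_tool(hand=[0.7,0.7,0.7,0.7,0.7,0.7,0.7], xyz=[[-0.001,-0.02,0.025],[-0.003,-0.04,0.055],[-0.004,-0.055,0.09],[-0.004,-0.055,0.12],[-0.004,-0.055,0.14],[-0.004,-0.055,0.14],[-0.004,-0.055,0.14]], twist=[[0,0,0.5],[0,0,0.5],[0,0,0.5],[0,0,0.5],[0,0,0.5],[0,0,0.5],[0,0,0.5]])

```text
time: 3.8
ee_pos: [0.5027, -0.2614, 0.1296]
eef_rot: [0.578, -3.086, 0.0]
contact_force: [-0.1, -0.3, 1.3]
width: 0.0598
```

Run:
```python
from h import *
pose();plan([.5033,-.2606,.071],111.3)
p=ctrl.camera_params("wrist");im=ctrl.get_image("wrist")
T=[[.5033,-.2606,.079]]
u=proj(T,p)[0];print(u)
th=np.radians(21.3);d=np.array([np.cos(th),np.sin(th),0])*.023
for s in (1,-1):
    q=proj(np.array(T[0])+s*d,p)[0];cv2.circle(im,(int(q[0]),int(q[1])),3,(0,0,255),-1)
cv2.circle(im,(int(u[0]),int(u[1])),3,(0,255,0),-1)
cv2.imwrite("pics/w2.png",im)
```

```text
t 3.8 pos [ 0.5027 -0.2614  0.1296] jaw yaw 111.2 z [-1.7e-03 -3.0e-04 -1.0e+00] F [-0.09 -0.32  1.34] M [-0.074 -0.045  0.034] w 0.0598 q [-1.340e-01  2.700e-01 -3.650e-01  1.000e-03 -9.370e-01 -1.067e+00]
shift mm [-1.   0.5 58.5] twist [ 0.02 -0.1  -0.1 ] rows 1.4
[315.42856288 265.93982521]
```

View pics/w2.png

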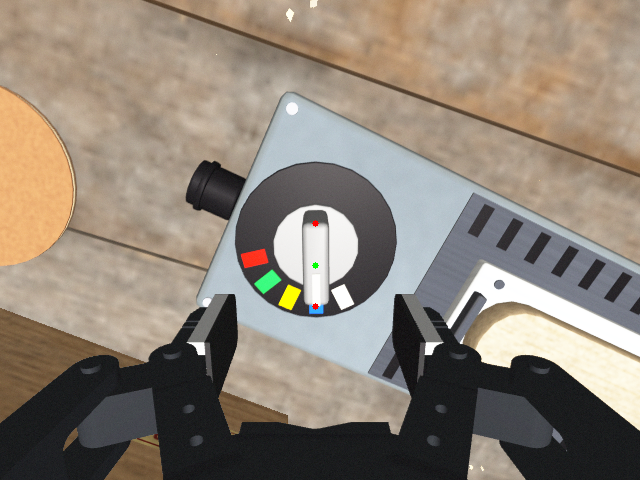

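The red dots (bar ends predicted at x=315) sit on the bar, so it's aligned. I'll descend and grip.

>>> drive_tool(hand=[0.7,0.7,0.7,0.7,0,0,0,0], xyz=[[-0.001,0.0005,0.02],[-0.001,0.0005,0.04],[-0.001,0.0005,0.0585],[-0.001,0.0005,0.0585],[-0.001,0.0005,0.0585],[-0.001,0.0005,0.0585],[-0.001,0.0005,0.0585],[-0.001,0.0005,0.0585]], twist=[[0,0,0],[0,0,0],[0,0,0],[0,0,0],[0,0,0],[0,0,0],[0,0,0],[0,0,0]], squeeze=30)

```text
time: 4.52
ee_pos: [0.5055, -0.2603, 0.0743]
eef_rot: [-0.578, 3.085, -0.002]
contact_force: [-2.7, 15.8, 19.4]
width: 0.0126
```

Run:
```python
from h import *
pose();plan([.5033,-.2606,.071],60)
```

```text
t 4.52 pos [ 0.5055 -0.2603  0.0743] jaw yaw 111.24 z [ 3.6e-03 -9.0e-04 -1.0e+00] F [-2.75 15.76 19.42] M [ 5.569  1.055 -0.008] w 0.0126 q [-1.310e-01  3.340e-01 -4.250e-01  1.000e-03 -8.080e-01 -1.069e+00]
shift mm [2.1 0.5 3.3] twist [-4.000e-02  2.100e-01  5.124e+01] rows 7.2
```

>>> drive_tool(hand=[0,0], xyz=[[0,0,0],[0,0,0]], twist=[[0,0,0],[0,0,0]])

```text
time: 4.68
ee_pos: [0.5054, -0.2599, 0.0745]
eef_rot: [-0.578, 3.084, -0.002]
contact_force: [-0.2, 4.0, -0.8]
width: 0.0126
```

Run:
```python
from h import *
pose()
im=ctrl.get_image("wrist")
cv2.imwrite("pics/w3.png",im)
```

```text
t 4.68 pos [ 0.5054 -0.2599  0.0745] jaw yaw 111.23 z [ 3.9e-03 -3.0e-04 -1.0e+00] F [-0.24  4.01 -0.81] M [ 1.477  0.115 -0.053] w 0.0126 q [-0.131  0.333 -0.425 -0.    -0.809 -1.069]
```

View pics/w3.png

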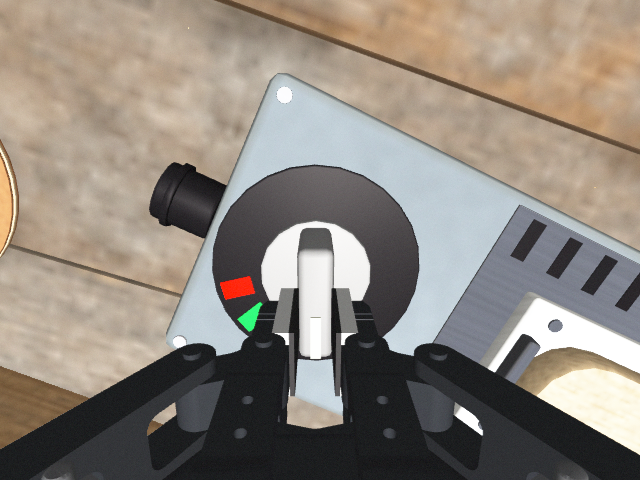

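The transient load has gone (F about 4 N) and the bar is held. I'll turn it 51.4° clockwise to green.

>>> drive_tool(hand=[0,0,0,0,0,0,0,0], xyz=[[0,0,0],[0,0,0],[0,0,0],[0.0005,-0.001,0],[0.0005,-0.001,0],[0.0005,-0.001,0],[0.001,-0.0015,0],[0.001,-0.0015,0]], twist=[[0,0,6.5],[0,0,13],[0,0,19.5],[0,0,26],[0,0,32.5],[0,0,39],[0,0,45.5],[0,0,52]], squeeze=45)

```text
time: 5.4
ee_pos: [0.5051, -0.2623, 0.0746]
eef_rot: [0.841, 3.023, -0.0]
contact_force: [0.0, -4.0, -5.4]
width: 0.0117
```

Run:
```python
from h import *
pose()
im=ctrl.get_image("wrist")
cv2.imwrite("pics/w4.png",im)
```

```text
t 5.4 pos [ 0.5051 -0.2623  0.0746] jaw yaw 58.92 z [ 0.0038 -0.0011 -1.    ] F [ 0.03 -3.96 -5.44] M [-1.428 -0.043  0.09 ] w 0.0117 q [-1.350e-01  3.340e-01 -4.230e-01  1.000e-03 -8.090e-01 -1.979e+00]
```

View pics/w4.png

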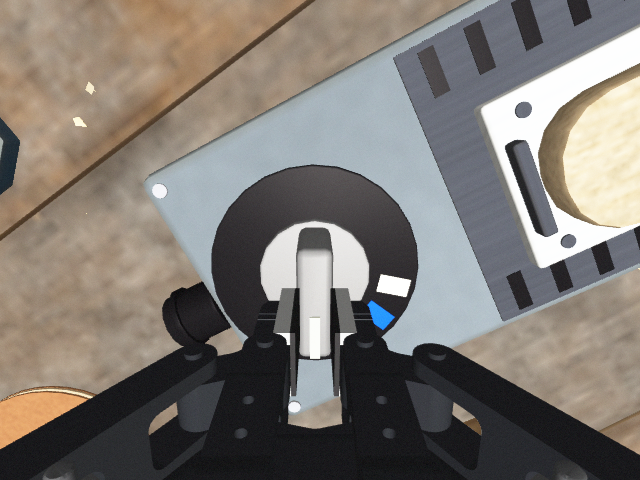

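The bar turned with the gripper and sits about 1° past green. I'll open in place, rise and check.

>>> drive_tool(hand=[0.5,0.5,0.5,0.5,0.5,0.5,0.8,1], xyz=[[0,0,0],[0,0,0],[0,0,-0.01],[0,0,-0.04],[0,0,-0.08],[0,0,-0.12],[0,0,-0.15],[0,0,-0.15]], twist=[[0,0,0],[0,0,0],[0,0,0],[0,0,0],[0,0,0],[0,0,0],[0,0,0],[0,0,0]])

```text
time: 6.12
ee_pos: [0.5078, -0.2635, 0.2336]
eef_rot: [0.844, 3.009, -0.001]
contact_force: [1.5, -0.2, 1.0]
width: 0.0655
```

Run:
```python
from h import *
pose()
im=ctrl.get_image("wrist")
cv2.imwrite("pics/w5.png",im)
p=ctrl.camera_params("top");im=ctrl.get_image("top")
for t,z in {"cork_block":.029,"pad":.004}.items():
    for r in ctrl.trace("top",t)[:1]: print(t,round(r['p'],2),maskrect(r['mask'],z,p))
plan([.515,.30,.30],158)
```

```text
t 6.12 pos [ 0.5078 -0.2635  0.2336] jaw yaw 58.67 z [ 0.0157 -0.0054 -0.9999] F [ 1.53 -0.19  1.02] M [-0.069 -0.186 -0.02 ] w 0.0655 q [-0.134  0.178 -0.23   0.004 -1.147 -1.985]
cork_block 0.73 [546.4, 315.4, 111.9, 63.0, 67.5]
pad 0.95 [683.7, 155.9, 144.7, 103.1, 87.0]
shift mm [283.8 485.  -75.7] twist [ 0.2   0.12 80.52] rows 13.6
```

View pics/w5.png

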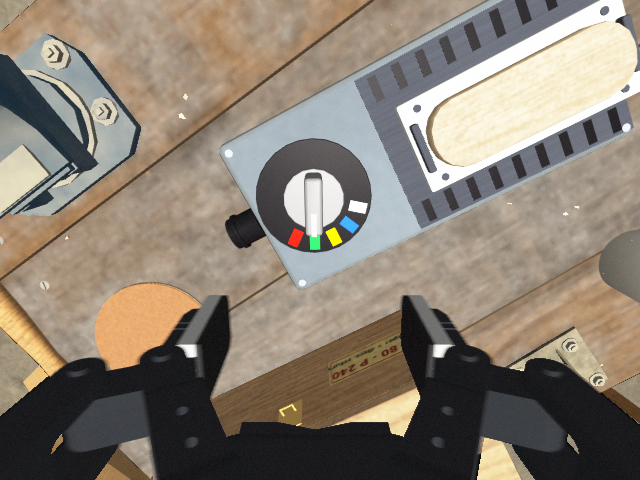

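The pointer is on green at (314,240) and clicked in. The cork block measures (.546,.315) with its long axis at 67.5°. I'll go there with the feasible wrist branch (jaw at 157.5°).

Run:
```python
from h import *
plan([.54,.31,.24],Rt=yawdown(np.radians(157.5)))
s=ctrl.state();R0=R.from_rotvec(s['eef_rot']).as_matrix()
print((R0.T@np.array([.032,.574,.006])).round(3), (R0.T@np.array([.016,.29,.006])).round(3))
```

```text
shift mm [267.9 506.5 -15.6] twist [ -0.13   0.21 -98.98] rows 13.8
[ 0.272  0.506 -0.006] [ 0.138  0.256 -0.006]
```

>>> drive_tool(hand=[1,1,1,1,1,1,1,1], xyz=[[0.018,0.034,-0.015],[0.036,0.068,-0.015],[0.054,0.102,-0.015],[0.072,0.136,-0.015],[0.09,0.17,-0.015],[0.108,0.204,-0.015],[0.126,0.238,-0.015],[0.144,0.272,-0.015]], twist=[[0,0,-6.5],[0,0,-13],[0,0,-19.5],[0,0,-26],[0,0,-32.5],[0,0,-39],[0,0,-45.5],[0,0,-52]])

```text
time: 6.98
ee_pos: [0.5223, 0.0469, 0.2385]
eef_rot: [-0.57, 3.088, -0.003]
contact_force: [1.0, -0.0, -0.6]
width: 0.0857
```

Run:
```python
from h import *
pose()
plan([.535,.305,.22],Rt=yawdown(np.radians(157.5)))
```

```text
t 6.98 pos [0.5223 0.0469 0.2385] jaw yaw 110.9 z [ 0.0017 -0.0017 -1.    ] F [ 1.01 -0.03 -0.58] M [-0.022 -0.104 -0.027] w 0.0857 q [ 0.466  0.104 -0.307  0.003 -1.159 -1.673]
shift mm [-103.9  236.6   18.1] twist [ -0.14   0.   -46.6 ] rows 6.5
```

>>> drive_tool(hand=[1,1,1,1,1,1,1,1], xyz=[[-0.015,0.034,0.003],[-0.03,0.068,0.006],[-0.045,0.102,0.009],[-0.06,0.136,0.012],[-0.075,0.17,0.015],[-0.09,0.204,0.018],[-0.104,0.237,0.018],[-0.104,0.237,0.018]], twist=[[0,0,-6.5],[0,0,-13],[0,0,-19.5],[0,0,-26],[0,0,-32.5],[0,0,-39],[0,0,-46.6],[0,0,-46.6]])

```text
time: 7.65
ee_pos: [0.5345, 0.3102, 0.2176]
eef_rot: [1.76, -2.6, 0.005]
contact_force: [-0.0, -1.5, 0.3]
width: 0.0856
```

Run:
```python
from h import *
pose()
p=ctrl.camera_params("wrist");im=ctrl.get_image("wrist");g=im.copy()
for r in ctrl.trace("wrist","cork_block")[:2]:
    for z in (.015,.03): print(round(r['p'],2),r['bbox'],maskrect(r['mask'],z,p))
c=np.array([.546,.315]);th=np.radians(-22.5);Rm=np.array([[np.cos(th),-np.sin(th)],[np.sin(th),np.cos(th)]])
for z,col in ((.03,(0,0,255)),(.001,(255,0,0))):
    w=np.array([np.r_[c+Rm@q,z] for q in np.array([[-.031,-.055],[.031,-.055],[.031,.055],[-.031,.055]])])
    cv2.polylines(g,[proj(w,p).astype(np.int32)],True,col,1)
cv2.imwrite("pics/w6.png",g)
```

```text
t 7.65 pos [0.5345 0.3102 0.2176] jaw yaw 158.18 z [-2.0e-04 -3.8e-03 -1.0e+00] F [-0.04 -1.47  0.29] M [-0.022 -0.051  0.017] w 0.0856 q [ 0.843  0.276 -0.139  0.003 -1.16  -1.225]
0.61 [273.3, 160.0, 348.6, 286.0] [545.8, 323.1, 115.6, 66.6, 67.7]
0.61 [273.3, 160.0, 348.6, 286.0] [544.1, 319.7, 110.6, 63.7, 67.7]
```

View pics/w6.png

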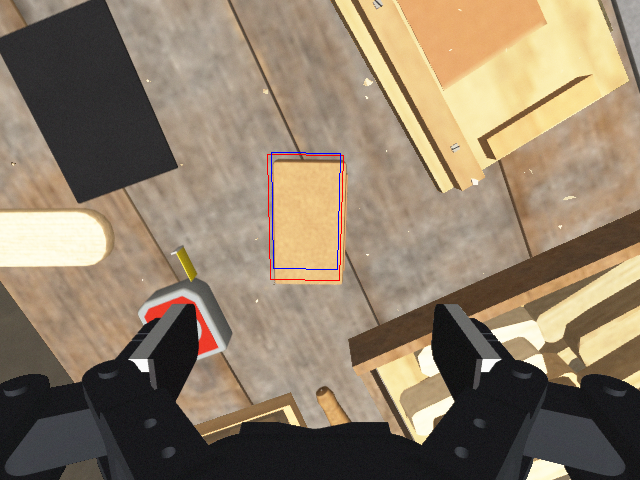

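Run:
```python
from h import *
plan([.544,.319,.10],Rt=yawdown(np.radians(157.7)))
```

```text
shift mm [-16.   -4.3 117.9] twist [-0.04 -0.26 -0.06] rows 2.9
```

>>> drive_tool(hand=[1,1,1,1,1], xyz=[[-0.006,-0.002,0.03],[-0.012,-0.004,0.07],[-0.016,-0.004,0.105],[-0.016,-0.004,0.118],[-0.016,-0.004,0.118]], twist=[[0,0,0],[0,0,0],[0,0,0],[0,0,0],[0,0,0]])

```text
time: 8.17
ee_pos: [0.5415, 0.3158, 0.0951]
eef_rot: [1.739, -2.602, 0.007]
contact_force: [-0.3, -0.5, 0.5]
width: 0.0852
```

Run:
```python
from h import *
pose()
p=ctrl.camera_params("wrist");im=ctrl.get_image("wrist");g=im.copy()
for r in ctrl.trace("wrist","cork_block")[:2]:
    for z in (.03,): print(round(r['p'],2),r['bbox'],maskrect(r['mask'],z,p))
c=np.array([.544,.3195]);th=np.radians(-22.3);Rm=np.array([[np.cos(th),-np.sin(th)],[np.sin(th),np.cos(th)]])
for z,col in ((.03,(0,0,255)),):
    w=np.array([np.r_[c+Rm@q,z] for q in np.array([[-.031,-.055],[.031,-.055],[.031,.055],[-.031,.055]])])
    cv2.polylines(g,[proj(w,p).astype(np.int32)],True,col,1)
cv2.imwrite("pics/w7.png",g)
plan([.544,.3195,.026],Rt=yawdown(np.radians(157.7)))
```

```text
t 8.17 pos [0.5415 0.3158 0.0951] jaw yaw 157.5 z [-0.0075 -0.0103 -0.9999] F [-0.27 -0.53  0.48] M [-0.058 -0.01   0.001] w 0.0852 q [ 0.84   0.401 -0.258  0.002 -0.924 -1.234]
0.69 [257.2, 164.6, 371.9, 352.4] [544.3, 319.6, 110.0, 63.2, 67.5]
0.29 [67.4, 295.6, 203.1, 431.8] [654.5, 307.3, 23.2, 17.1, 102.8]
shift mm [-1.9  0.5 73.9] twist [-0.04 -0.34 -0.12] rows 1.8
```

View pics/w7.png

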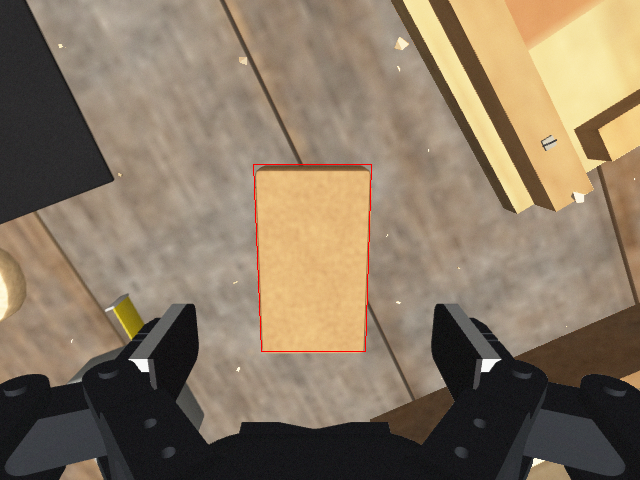

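>>> drive_tool(hand=[1,1,1,1,1,1], xyz=[[-0.003,0.0005,0.025],[-0.003,0.0005,0.05],[-0.003,0.0005,0.067],[-0.003,0.0005,0.0695],[-0.003,0.0005,0.0695],[-0.003,0.0005,0.0695]], twist=[[0,0,0],[0,-0.3,0],[0,-0.3,0],[0,-0.3,0],[0,-0.3,0],[0,-0.3,0]])

```text
time: 8.77
ee_pos: [0.5456, 0.3212, 0.0325]
eef_rot: [-1.746, 2.609, -0.001]
contact_force: [0.3, 1.1, 0.3]
width: 0.0851
```

Run:
```python
from h import *
pose()
plan([.5445,.3205,.026],Rt=yawdown(np.radians(157.6)))
```

```text
t 8.77 pos [0.5456 0.3212 0.0325] jaw yaw 157.59 z [ 2.6e-03  7.0e-04 -1.0e+00] F [0.25 1.05 0.3 ] M [ 0.009 -0.031 -0.01 ] w 0.0851 q [ 0.841  0.474 -0.312  0.002 -0.783 -1.233]
shift mm [1.1 0.8 6.5] twist [-0.12  0.09 -0.01] rows 0.2
```

>>> drive_tool(hand=[1,1,1,0,0,0,0,0], xyz=[[0.001,0.001,0.005],[0.001,0.001,0.005],[0.001,0.001,0.005],[0.001,0.001,0.005],[0.001,0.001,0.005],[0.001,0.001,0.005],[0.001,0.001,0.005],[0.001,0.001,0.005]], twist=[[0,0,0],[0,0,0],[0,0,0],[0,0,0],[0,0,0],[0,0,0],[0,0,0],[0,0,0]], squeeze=60)

```text
time: 9.43
ee_pos: [0.5443, 0.3206, 0.0275]
eef_rot: [-1.746, 2.609, -0.001]
contact_force: [-0.2, -0.6, -0.2]
width: 0.0257
```

Run:
```python
from h import *
pose()
```

```text
t 9.43 pos [0.5443 0.3206 0.0275] jaw yaw 157.59 z [ 2.6e-03  7.0e-04 -1.0e+00] F [-0.18 -0.64 -0.22] M [ 0.021  0.013 -0.015] w 0.0257 q [ 0.842  0.478 -0.319  0.002 -0.771 -1.234]
```

Run:
```python
from h import *
pose()
p=ctrl.camera_params("wrist");im=ctrl.get_image("wrist")
cv2.imwrite("pics/w8.png",im)
cv2.imwrite("pics/s8.png",ctrl.get_image("scene"))
s=cv2.imread("pics/s8.png")[200:400,120:420];cv2.imwrite("pics/s8c.png",cv2.resize(s,None,fx=2.5,fy=2.5))
pose()
```

```text
t 9.43 pos [0.5443 0.3206 0.0275] jaw yaw 157.59 z [ 2.6e-03  7.0e-04 -1.0e+00] F [-0.18 -0.64 -0.22] M [ 0.021  0.013 -0.015] w 0.0257 q [ 0.842  0.478 -0.319  0.002 -0.771 -1.234]
t 9.53 pos [0.5443 0.3209 0.0278] jaw yaw 157.59 z [ 2.7e-03  9.0e-04 -1.0e+00] F [-0.54  0.62 -0.18] M [ 0.066  0.15  -0.018] w 0.0096 q [ 0.842  0.478 -0.319  0.002 -0.772 -1.234]
```

View pics/w8.png

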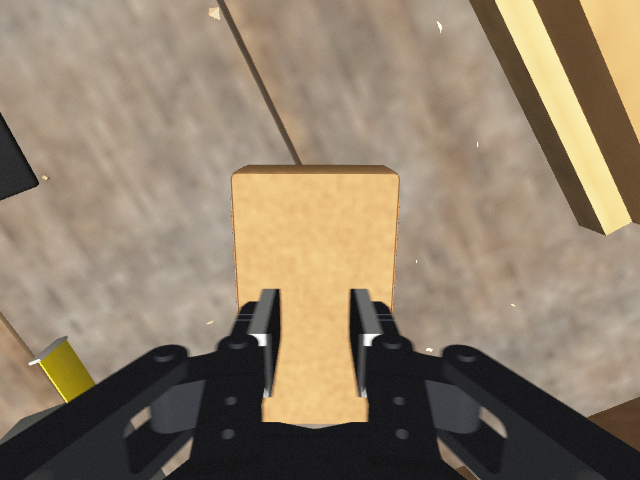

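View pics/s8c.png

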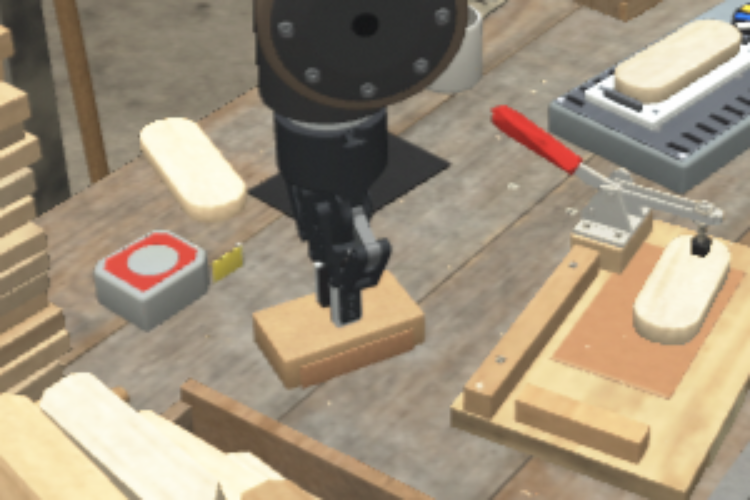

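Run:
```python
from h import *
p=ctrl.camera_params("wrist");s=ctrl.state();R0=R.from_rotvec(s['eef_rot']).as_matrix()
for z in (-.04,-.02,0,.01,.022,.03):
    print(z,[proj(s['ee_pos']+R0@[x,.0128,z],p)[0].round(0) for x in (.011,-.011)])
im=ctrl.get_image("wrist");cv2.imwrite("pics/w9.png",cv2.resize(im[200:440,200:440],None,fx=2.5,fy=2.5));pose()
# corners of block top in w8: width 233..399 at row ~175
print(proj([[.5445,.3205,.03]],p))
```

```text
-0.04 [array([359., 334.]), array([356., 398.])]
-0.02 [array([352., 305.]), array([351., 361.])]
0 [array([348., 282.]), array([347., 333.])]
0.01 [array([346., 273.]), array([345., 321.])]
0.022 [array([344., 263.]), array([343., 308.])]
0.03 [array([343., 257.]), array([342., 301.])]
t 9.58 pos [0.5444 0.3208 0.0277] jaw yaw 157.6 z [ 2.8e-03  9.0e-04 -1.0e+00] F [ 0.15 -0.19  0.22] M [-0.003  0.017  0.057] w 0.0021 q [ 0.842  0.478 -0.319  0.002 -0.771 -1.234]
[[314.2497355  309.71508446]]
```

View pics/w9.png

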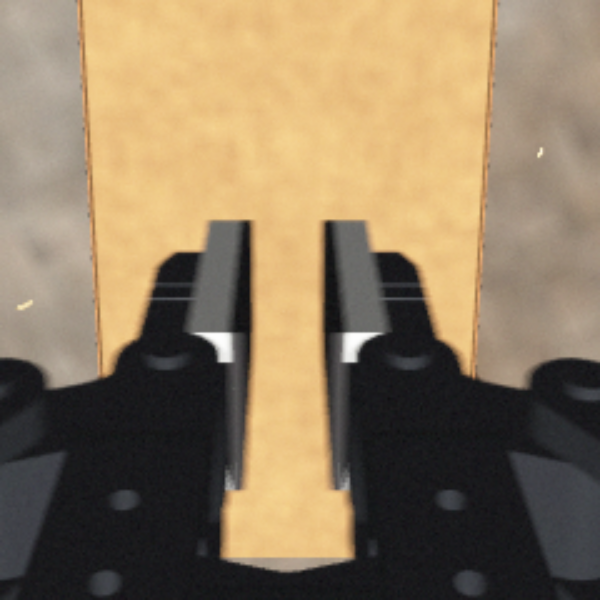

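Run:
```python
from h import *
p=ctrl.camera_params("scene");s=ctrl.state();R0=R.from_rotvec(s['eef_rot']).as_matrix()
im=ctrl.get_image("scene");pose();s=ctrl.state()
for z in (-.04,-.006,.0,.022):
    print(z,[proj(s['ee_pos']+R0@[x,y,z],p)[0].round(0) for x in (.011,-.011) for y in (.002,-.002)])
def bx(c,th,z):
    th=np.radians(th);Rm=np.array([[np.cos(th),-np.sin(th)],[np.sin(th),np.cos(th)]])
    return np.array([np.r_[np.array(c)+Rm@q,z] for q in np.array([[-.031,-.055],[.031,-.055],[.031,.055],[-.031,.055]])])
g=cv2.resize(im[280:380,200:320],None,fx=6,fy=6,interpolation=cv2.INTER_CUBIC)
f=lambda X:((proj(X,p)-[200,280]+.5)*6).astype(np.int32)
cv2.polylines(g,[f(bx([.5445,.3205],-22.4,.030))],True,(0,0,255),1)
cv2.polylines(g,[f(bx([.5445,.3205],-22.4,.001))],True,(255,0,0),1)
for z,c in ((-.006,(0,255,0)),(.022,(255,255,0))):
    for q in f(np.array([s['ee_pos']+R0@[x,0,z] for x in (.011,-.011)])): cv2.circle(g,tuple(int(v) for v in q),4,c,-1)
cv2.imwrite("pics/s9.png",g)
im=ctrl.get_image("wrist");cv2.imwrite("pics/w10.png",im)
```

```text
t 9.63 pos [0.5443 0.3207 0.0276] jaw yaw 157.59 z [ 2.7e-03  7.0e-04 -1.0e+00] F [-0.23 -0.46 -0.54] M [0.041 0.058 0.029] w -0.0001 q [ 0.842  0.478 -0.319  0.002 -0.771 -1.234]
-0.04 [array([261., 306.]), array([260., 305.]), array([249., 310.]), array([248., 309.])]
-0.006 [array([261., 321.]), array([260., 320.]), array([250., 325.]), array([249., 324.])]
0.0 [array([261., 324.]), array([260., 323.]), array([250., 328.]), array([249., 326.])]
0.022 [array([262., 333.]), array([261., 332.]), array([251., 337.]), array([250., 336.])]
```

View pics/s9.png

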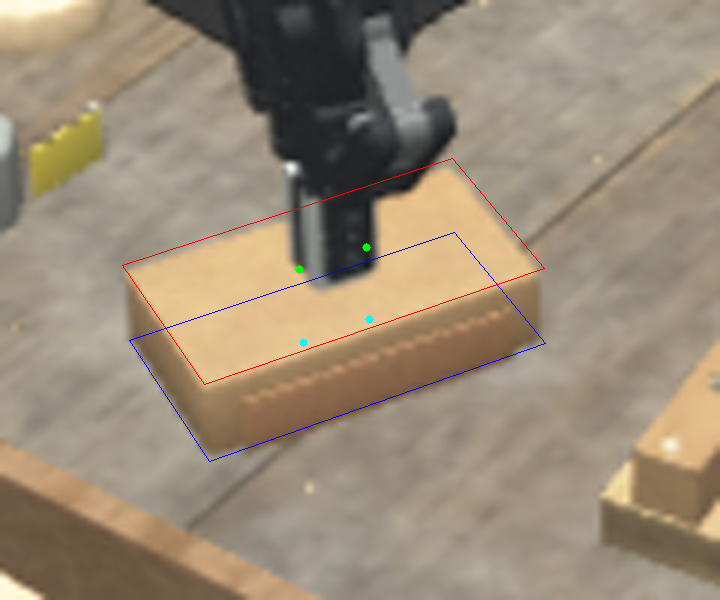

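View pics/w10.png

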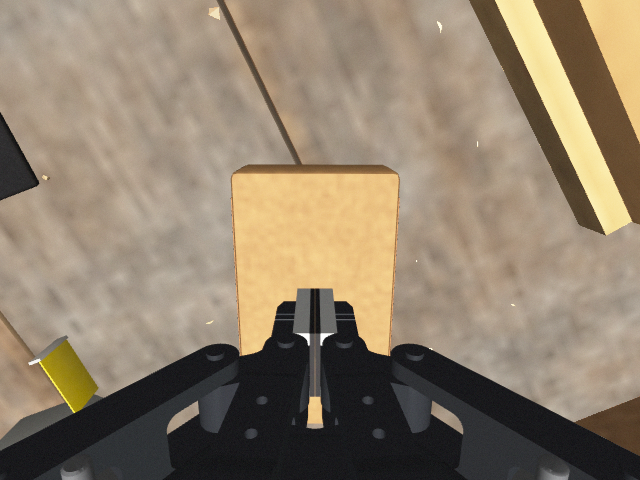

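The fingers closed above the block. Both views show the shut fingertips at about the reported TCP height (z ≈ .03), roughly 25 mm further back than documented. The block hasn't been touched or moved. I'll open, go about 27 mm lower and grip again.

>>> drive_tool(hand=[1,1,1,1,1,1,1,1], xyz=[[0,0,-0.004],[0,0,-0.004],[0,0,-0.004],[0,0,-0.004],[0,0,-0.004],[0,0,-0.004],[0,0,-0.004],[0,0,-0.004]], twist=[[0,0,0],[0,0,0],[0,0,0],[0,0,0],[0,0,0],[0,0,0],[0,0,0],[0,0,0]])

```text
time: 10.35
ee_pos: [0.5443, 0.3206, 0.0314]
eef_rot: [-1.746, 2.609, -0.001]
contact_force: [-0.2, 0.4, 0.2]
width: 0.0856
```

Run:
```python
from h import *
pose();plan([.5443,.3207,.01],Rt=yawdown(np.radians(157.6)))
```

```text
t 10.35 pos [0.5443 0.3206 0.0314] jaw yaw 157.59 z [ 2.6e-03  7.0e-04 -1.0e+00] F [-0.22  0.36  0.22] M [ 0.024  0.003 -0.012] w 0.0856 q [ 0.842  0.473 -0.316  0.002 -0.779 -1.234]
shift mm [-0.   0.1 21.4] twist [-0.12  0.09 -0.01] rows 0.5
```

>>> drive_tool(hand=[1,1,1,1,1,1], xyz=[[0,0,0.01],[0,0,0.02],[0,0,0.028],[0,0,0.03],[0,0,0.03],[0,0,0.03]], twist=[[0,0.1,0],[0,0.1,0],[0,0.1,0],[0,0.1,0],[0,0.1,0],[0,0.1,0]])

```text
time: 10.85
ee_pos: [0.5443, 0.3205, 0.001]
eef_rot: [-1.748, 2.611, -0.003]
contact_force: [-0.3, -0.6, 0.2]
width: 0.0858
```

Run:
```python
from h import *
pose()
cv2.imwrite("pics/s11.png",cv2.resize(ctrl.get_image("scene")[260:390,180:340],None,fx=4.5,fy=4.5,interpolation=cv2.INTER_CUBIC))
```

```text
t 10.85 pos [0.5443 0.3205 0.001 ] jaw yaw 157.6 z [ 0.0014 -0.0018 -1.    ] F [-0.33 -0.59  0.21] M [ 0.035  0.027 -0.03 ] w 0.0858 q [ 0.842  0.513 -0.337  0.003 -0.721 -1.236]
```

View pics/s11.png

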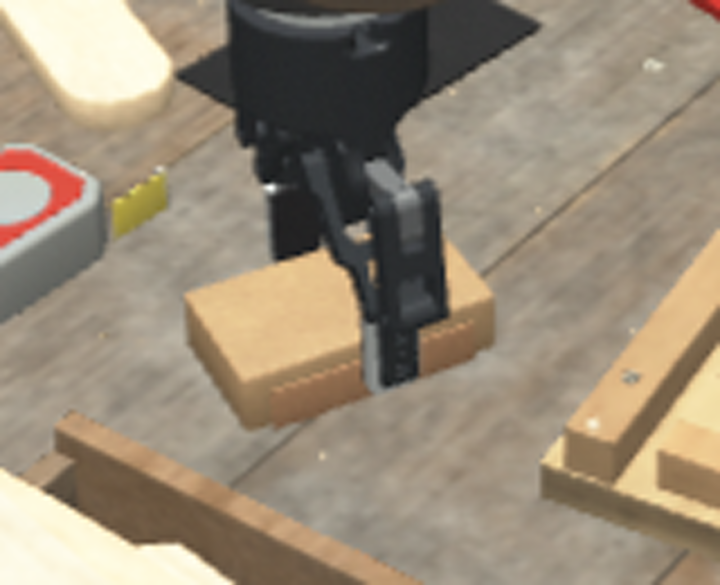

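>>> drive_tool(hand=[1,1,0,0,0,0,0,0], xyz=[[0,0,0.003],[0,0,0.003],[0,0,0.003],[0,0,0.003],[0,0,0.003],[0,0,0.003],[0,0,0.003],[0,0,0.003]], twist=[[0,0,0],[0,0,0],[0,0,0],[0,0,0],[0,0,0],[0,0,0],[0,0,0],[0,0,0]], squeeze=60)

```text
time: 11.57
ee_pos: [0.5448, 0.321, -0.0011]
eef_rot: [-1.747, 2.609, -0.003]
contact_force: [-1.6, -1.1, 6.1]
width: 0.0612
```

Run:
```python
from h import *
pose()
p=ctrl.camera_params("wrist");im=ctrl.get_image("wrist");cv2.imwrite("pics/w12.png",im);pose()
```

```text
t 11.57 pos [ 0.5448  0.321  -0.0011] jaw yaw 157.61 z [ 2.6e-03 -6.0e-04 -1.0e+00] F [-1.6  -1.07  6.1 ] M [ 0.05   0.61  -0.088] w 0.0612 q [ 0.842  0.516 -0.338  0.004 -0.715 -1.236]
t 11.62 pos [ 0.5447  0.3209 -0.0011] jaw yaw 157.61 z [ 2.5e-03 -7.0e-04 -1.0e+00] F [-2.06 -0.5   6.18] M [0.032 0.602 0.024] w 0.061 q [ 0.842  0.516 -0.338  0.004 -0.715 -1.236]
```

View pics/w12.png

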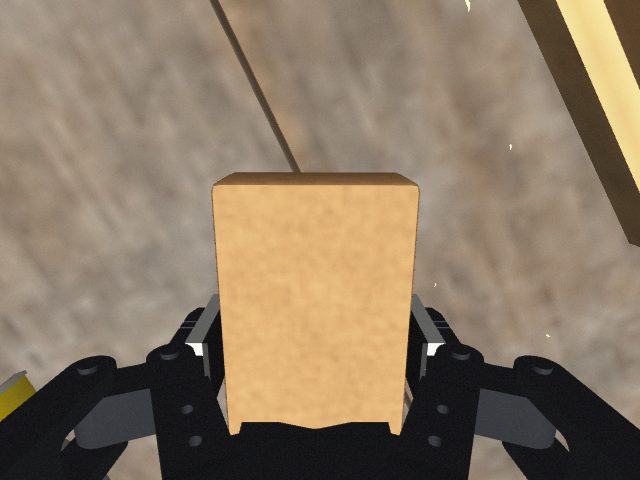

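The block is held at 61 mm and not pushed around. I'll lift and carry it to over the blank.

>>> drive_tool(hand=[0,0,0,0,0,0,0], xyz=[[0,0,-0.02],[0,0,-0.05],[0,0,-0.09],[0,0,-0.13],[0,0,-0.17],[0,0,-0.2],[0,0,-0.2]], twist=[[0,0,0],[0,0,0],[0,0,0],[0,0,-5],[0,0,-11],[0,0,-18.3],[0,0,-18.3]], squeeze=80)

```text
time: 12.2
ee_pos: [0.547, 0.323, 0.2065]
eef_rot: [-2.142, 2.281, -0.005]
contact_force: [2.1, 0.1, -0.7]
width: 0.0605
```

Run:
```python
from h import *
pose()
cv2.imwrite("pics/w13.png",ctrl.get_image("wrist"))
plan([.5126,-.1309,.14],Rt=yawdown(np.radians(175.9)))
```

```text
t 12.2 pos [0.547  0.323  0.2065] jaw yaw 176.38 z [ 0.0112  0.0061 -0.9999] F [ 2.06  0.06 -0.73] M [ 0.146 -0.189 -0.056] w 0.0605 q [ 0.843  0.302 -0.129  0.005 -1.128 -0.908]
shift mm [454.7   1.9  60.7] twist [-0.41  0.27  0.11] rows 11.0
```

View pics/w13.png

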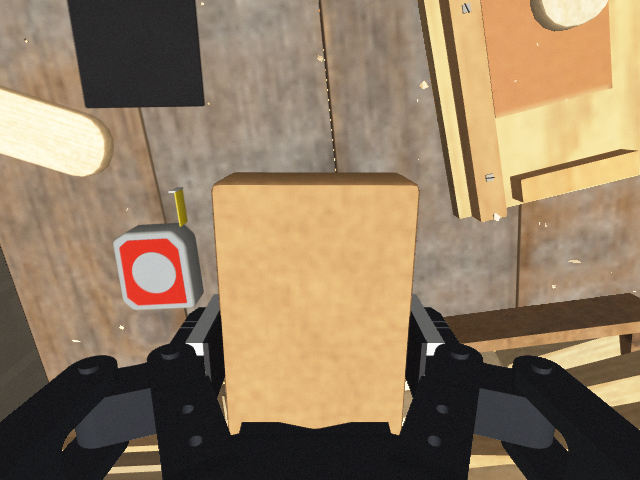

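Run:
```python
from h import *
p=ctrl.camera_params("wrist");s=ctrl.state();R0=R.from_rotvec(s['eef_rot']).as_matrix();T=p['world_from_camera']
C=R0.T@(T[:3,3]-s['ee_pos']);Rc=R0.T@T[:3,:3];K=p['intrinsics']
for uv in [(213,185),(418,185),(222,173),(405,420),(228,420)]:
    d=Rc@np.r_[(uv[0]-K[0,2])/K[0,0],(uv[1]-K[1,2])/K[1,1],1]
    print(uv,[(C+d*((sz-C[2])/d[2])).round(4)[:2] for sz in (-.031,-.002)])
```

```text
(213, 185) [array([ 0.0536, -0.0292]), array([ 0.0493, -0.0367])]
(418, 185) [array([0.0536, 0.0293]), array([0.0493, 0.0368])]
(222, 173) [array([ 0.057 , -0.0264]), array([ 0.0536, -0.0332])]
(405, 420) [array([-0.0268,  0.0307]), array([-0.0517,  0.0386])]
(228, 420) [array([-0.0269, -0.0298]), array([-0.0518, -0.0374])]
```

>>> drive_tool(hand=[0,0,0,0,0,0,0,0], xyz=[[0.03,0,0],[0.07,0,0],[0.11,0,0],[0.15,0,0],[0.19,0,0],[0.23,0,0],[0.27,0.001,0],[0.31,0.001,0]], twist=[[-0.4,0.3,0],[-0.4,0.3,0],[-0.4,0.3,0],[-0.4,0.3,0],[-0.4,0.3,0],[-0.4,0.3,0],[-0.4,0.3,0],[-0.4,0.3,0]])

```text
time: 12.92
ee_pos: [0.5215, 0.0112, 0.2]
eef_rot: [2.14, -2.297, -0.001]
contact_force: [1.4, 0.6, -0.7]
width: 0.0604
```

Run:
```python
from h import *
pose()
plan([.5125,-.1323,.12],Rt=yawdown(np.radians(175.9)))
```

```text
t 12.92 pos [0.5215 0.0112 0.2   ] jaw yaw 175.94 z [-1.9e-03 -8.0e-04 -1.0e+00] F [ 1.45  0.61 -0.66] M [-0.042 -0.112 -0.014] w 0.0604 q [ 0.398  0.131 -0.367 -0.    -1.075 -0.469]
shift mm [143.7  -1.3  80.1] twist [ 0.11 -0.05  0.04] rows 3.9
```

>>> drive_tool(hand=[0,0,0,0,0,0,0,0], xyz=[[0.038,0,0.005],[0.076,-0.001,0.02],[0.11,-0.001,0.04],[0.135,-0.001,0.06],[0.144,-0.0013,0.08],[0.144,-0.0013,0.08],[0.144,-0.0013,0.08],[0.144,-0.0013,0.08]], twist=[[0,0,0],[0,0,0],[0,0,0],[0,0,0],[0,0,0],[0,0,0],[0,0,0],[0,0,0]])

```text
time: 13.58
ee_pos: [0.5126, -0.1323, 0.1202]
eef_rot: [2.139, -2.297, -0.001]
contact_force: [0.4, -0.3, -0.4]
width: 0.0607
```

Run:
```python
from h import *
pose()
plan([.5125,-.1323,.09],Rt=yawdown(np.radians(175.9)))
cv2.imwrite("pics/w14.png",ctrl.get_image("wrist"))
g=ctrl.get_image("top");cv2.imwrite("pics/t14.png",cv2.resize(g[220:340,290:470],None,fx=4,fy=4,interpolation=cv2.INTER_CUBIC))
```

```text
t 13.58 pos [ 0.5126 -0.1323  0.1202] jaw yaw 175.92 z [-0.0024 -0.001  -1.    ] F [ 0.43 -0.29 -0.39] M [ 0.057 -0.074 -0.025] w 0.0607 q [ 0.119  0.224 -0.456  0.001 -0.894 -0.19 ]
shift mm [ 0.   0.1 30.2] twist [ 0.13 -0.07  0.02] rows 0.7
```

View pics/w14.png

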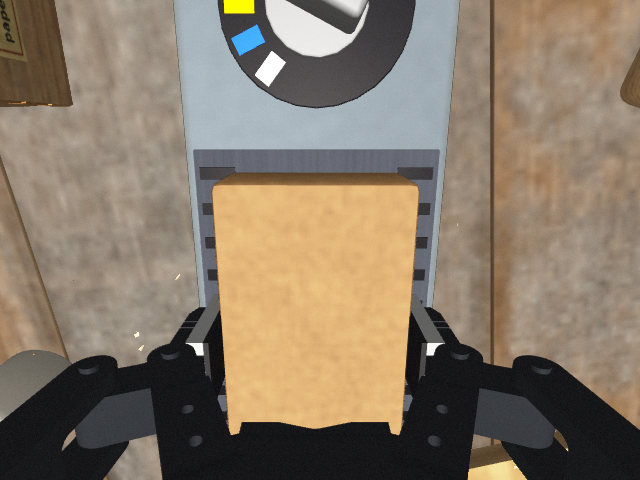

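View pics/t14.png

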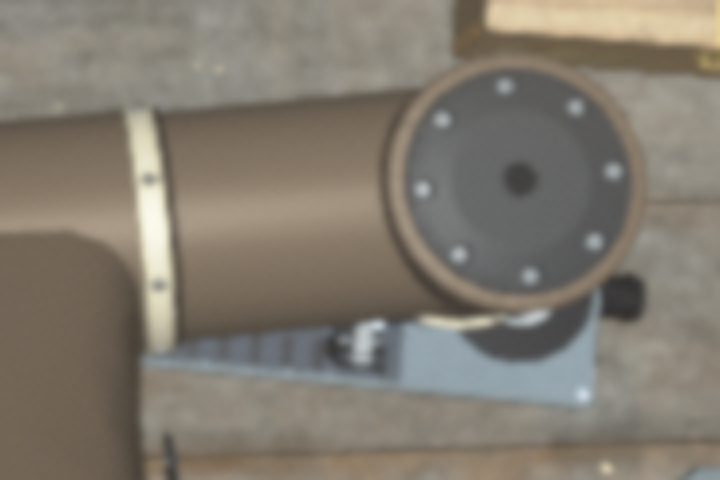

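>>> drive_tool(hand=[0,0,0,0,0], xyz=[[0,0,0.015],[0,0,0.03],[0,0,0.036],[0,0,0.036],[0,0,0.036]], twist=[[0.1,0,0],[0.1,0,0],[0.1,0,0],[0.1,0,0],[0.1,0,0]])

```text
time: 14.1
ee_pos: [0.5137, -0.1313, 0.0856]
eef_rot: [-2.143, 2.296, -0.003]
contact_force: [0.1, -0.9, -0.2]
width: 0.0604
```

Run:
```python
from h import *
pose()
plan([.5125,-.1323,.076],Rt=yawdown(np.radians(175.9)))
```

```text
t 14.1 pos [ 0.5137 -0.1313  0.0856] jaw yaw 176.05 z [ 0.0017 -0.0011 -1.    ] F [ 0.07 -0.89 -0.18] M [ 0.03  -0.052 -0.028] w 0.0604 q [ 0.121  0.265 -0.496  0.002 -0.808 -0.191]
shift mm [1.  1.1 9.6] twist [-0.1  -0.05  0.15] rows 0.2
```

>>> drive_tool(hand=[0,0,0,0,0,0], xyz=[[0.001,0.001,0.003],[0.001,0.001,0.006],[0.001,0.001,0.009],[0.001,0.001,0.011],[0.001,0.001,0.012],[0.001,0.001,0.012]], twist=[[-0.1,0,0.1],[-0.1,0,0.1],[-0.1,0,0.1],[-0.1,0,0.1],[-0.1,0,0.1],[-0.1,0,0.1]])

```text
time: 14.6
ee_pos: [0.5131, -0.1323, 0.074]
eef_rot: [-2.142, 2.298, -0.002]
contact_force: [-0.4, 0.7, 6.2]
width: 0.0604
```

Run:
```python
from h import *
pose()
plan([.5125,-.1323,.071],Rt=yawdown(np.radians(175.9)))
```

```text
t 14.6 pos [ 0.5131 -0.1323  0.074 ] jaw yaw 175.96 z [ 9.e-04 -1.e-03 -1.e+00] F [-0.4   0.75  6.2 ] M [ 0.646  0.374 -0.011] w 0.0604 q [ 0.119  0.281 -0.508  0.001 -0.781 -0.19 ]
shift mm [0.1 0.6 3. ] twist [-0.06 -0.05  0.06] rows 0.1
```

>>> drive_tool(hand=[0,0,0,0], xyz=[[0,0.0005,0.001],[0,0.0005,0.002],[0,0.0005,0.0026],[0,0.0005,0.0026]], twist=[[0,0,0],[0,0,0],[0,0,0],[0,0,0]])

```text
time: 14.93
ee_pos: [0.5131, -0.1323, 0.0722]
eef_rot: [-2.142, 2.298, -0.003]
contact_force: [-0.9, 2.4, 7.7]
width: 0.0601
```

Run:
```python
from h import *
pose()
plan([.5189,-.0425,.071],Rt=yawdown(np.radians(175.9)))
cv2.imwrite("pics/s15.png",cv2.resize(ctrl.get_image("scene")[150:290,320:500],None,fx=4,fy=4,interpolation=cv2.INTER_CUBIC))
```

```text
t 14.93 pos [ 0.5131 -0.1323  0.0722] jaw yaw 175.97 z [ 0.0019 -0.0011 -1.    ] F [-0.9   2.36  7.69] M [ 0.701  0.718 -0.094] w 0.0601 q [ 0.119  0.283 -0.511  0.002 -0.775 -0.191]
shift mm [-89.9   0.6   1.1] twist [-0.12 -0.05  0.07] rows 2.2
```

View pics/s15.png

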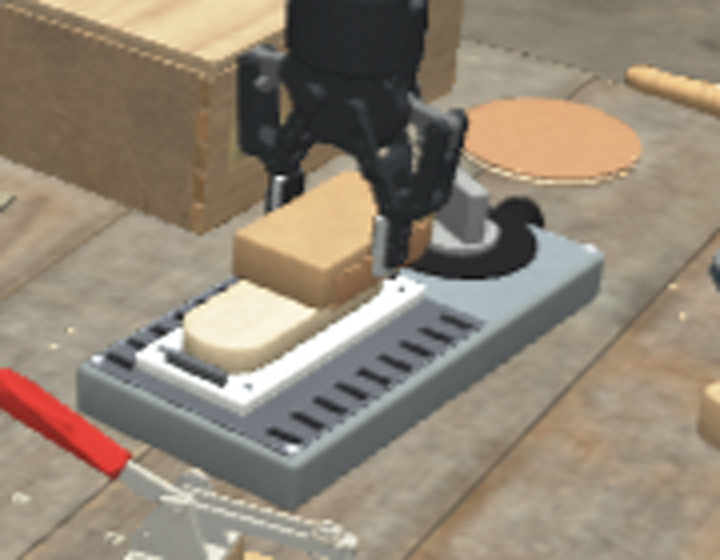

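>>> drive_tool(hand=[0,0,0,0], xyz=[[0,0.0005,0.001],[0,0.0005,0.0018],[0,0.0005,0.0018],[0,0.0005,0.0018]], twist=[[-0.1,0,0],[-0.1,0,0],[-0.1,0,0],[-0.1,0,0]])

```text
time: 15.32
ee_pos: [0.5131, -0.1323, 0.0714]
eef_rot: [-2.142, 2.298, -0.003]
contact_force: [-2.5, 1.8, 9.8]
width: 0.0608
```

Run:
```python
from h import *
pose()
plan([.5189,-.0425,.071],Rt=yawdown(np.radians(175.9)))
```

```text
t 15.32 pos [ 0.5131 -0.1323  0.0714] jaw yaw 175.99 z [ 0.0014 -0.0012 -1.    ] F [-2.52  1.84  9.78] M [ 0.697  0.837 -0.086] w 0.0608 q [ 0.119  0.284 -0.512  0.002 -0.774 -0.19 ]
shift mm [-90.    0.5   0.3] twist [-0.09 -0.06  0.09] rows 2.2
```

Force is 9.8 N, about 5 mm sink at (.513,-.132). Starting the stroke.

>>> drive_tool(hand=[0,0,0,0,0,0,0,0], xyz=[[-0.002,0,0.001],[-0.006,0,0.001],[-0.01,0,0.001],[-0.014,0,0.001],[-0.018,0,0.001],[-0.022,0,0.001],[-0.026,0,0.001],[-0.03,0,0.001]], twist=[[0,0,0],[0,0,0],[0,0,0],[0,0,0],[0,0,0],[0,0,0],[0,0,0],[0,0,0]])

```text
time: 15.98
ee_pos: [0.5163, -0.1031, 0.0717]
eef_rot: [-2.143, 2.296, -0.007]
contact_force: [-0.4, -5.6, 8.8]
width: 0.0603
```

Run:
```python
from h import *
pose()
plan([.5189,-.0425,.071],Rt=yawdown(np.radians(175.9)))
```

```text
t 15.98 pos [ 0.5163 -0.1031  0.0717] jaw yaw 176.03 z [ 0.0034 -0.0025 -1.    ] F [-0.41 -5.63  8.75] M [-1.855  0.333  0.008] w 0.0603 q [ 0.178  0.278 -0.521  0.004 -0.769 -0.251]
shift mm [-60.7   1.6   0.5] twist [-0.2  -0.13  0.13] rows 1.5
```

>>> drive_tool(hand=[0,0,0,0,0,0,0,0], xyz=[[-0.004,0.0005,0.0013],[-0.008,0.001,0.0014],[-0.012,0.0015,0.0015],[-0.016,0.0015,0.0015],[-0.02,0.0015,0.0015],[-0.024,0.0015,0.0015],[-0.028,0.0015,0.0015],[-0.032,0.0015,0.0015]], twist=[[-0.1,-0.1,0],[-0.2,-0.1,0.1],[-0.2,-0.1,0.1],[-0.2,-0.1,0.1],[-0.2,-0.1,0.1],[-0.2,-0.1,0.1],[-0.2,-0.1,0.1],[-0.2,-0.1,0.1]])

```text
time: 16.65
ee_pos: [0.5181, -0.072, 0.0714]
eef_rot: [-2.142, 2.298, -0.004]
contact_force: [-0.1, -6.7, 9.5]
width: 0.0604
```

Run:
```python
from h import *
pose()
plan([.5189,-.0425,.071],Rt=yawdown(np.radians(175.9)))
```

```text
t 16.65 pos [ 0.5181 -0.072   0.0714] jaw yaw 175.97 z [ 0.002  -0.0019 -1.    ] F [-0.14 -6.66  9.53] M [-2.071  0.114 -0.008] w 0.0604 q [ 0.239  0.274 -0.527  0.003 -0.768 -0.312]
shift mm [-29.4   1.3   0.3] twist [-0.12 -0.1   0.07] rows 0.7
```

>>> drive_tool(hand=[0,0,0,0,0,0,0,0], xyz=[[-0.004,0.0005,0.0012],[-0.008,0.001,0.0012],[-0.012,0.001,0.0012],[-0.016,0.001,0.0012],[-0.02,0.001,0.0012],[-0.024,0.001,0.0012],[-0.028,0.001,0.0012],[-0.03,0.001,0.0012]], twist=[[-0.1,-0.1,0],[-0.1,-0.1,0],[-0.1,-0.1,0],[-0.1,-0.1,0],[-0.1,-0.1,0],[-0.1,-0.1,0],[-0.1,-0.1,0],[-0.1,-0.1,0]])

```text
time: 17.32
ee_pos: [0.5202, -0.0426, 0.0714]
eef_rot: [-2.142, 2.297, -0.004]
contact_force: [-0.7, -5.8, 8.8]
width: 0.0608
```

Run:
```python
from h import *
pose()
plan([.5189,-.0425,.071],Rt=yawdown(np.radians(175.9)))
cv2.imwrite("pics/s16.png",cv2.resize(ctrl.get_image("scene")[150:290,320:500],None,fx=4,fy=4,interpolation=cv2.INTER_CUBIC))
cv2.imwrite("pics/w16.png",ctrl.get_image("wrist"))
```

```text
t 17.32 pos [ 0.5202 -0.0426  0.0714] jaw yaw 176.01 z [ 0.0021 -0.0013 -1.    ] F [-0.67 -5.76  8.85] M [-2.172  0.111 -0.041] w 0.0608 q [ 0.296  0.272 -0.53   0.003 -0.767 -0.368]
shift mm [-0.   1.3  0.4] twist [-0.13 -0.07  0.11] rows 0.0
```

View pics/s16.png

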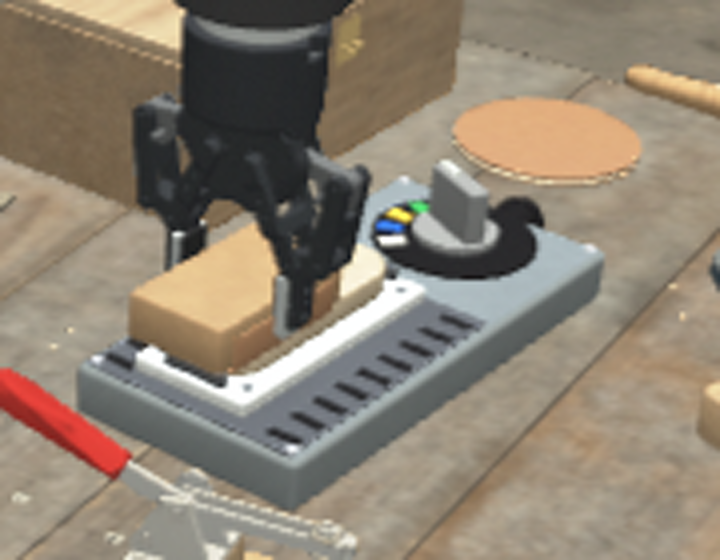

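View pics/w16.png

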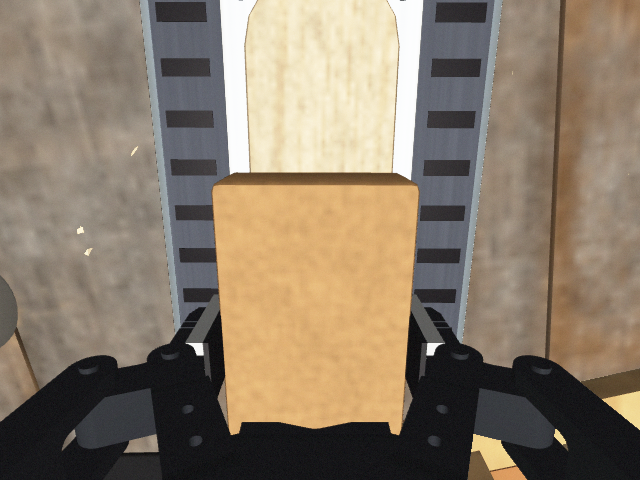

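Run:
```python
from h import *
p=ctrl.camera_params("wrist");s=ctrl.state();im=cv2.imread("pics/w16.png")
c=np.array([.5158,-.0860]);th=np.radians(-4.1);Rm=np.array([[np.cos(th),-np.sin(th)],[np.sin(th),np.cos(th)]])
g=im.copy()
for q,z in [((0,-.075),.073),((.026,-.05),.073),((-.026,-.05),.073),((.037,-.086),.055),((-.037,-.086),.055),((.075,-.03),.036),((-.075,-.03),.036)]:
    u=proj([np.r_[c+Rm@q,z]],p)[0];print(q,u.round(0))
# where tray coords are blank contour px at row 0..: 258,385 ; row 30: ~246,398
for uv in [(258,1),(385,1),(247,30),(398,30)]:
    w=toplane(uv,.073,p)[0,:2];print(uv,(Rm.T@(w-c)).round(4))
# block near-top edge
for uv in [(213,185),(418,185)]:
    w=toplane(uv,.073+.029,p)[0,:2];print(uv,(Rm.T@(w-c)).round(4))
```

```text
(0, -0.075) [320. -38.]
(0.026, -0.05) [241.  49.]
(-0.026, -0.05) [399.  50.]
(0.037, -0.086) [213. -55.]
(-0.037, -0.086) [427. -54.]
(0.075, -0.03) [145. 115.]
(-0.075, -0.03) [493. 116.]
(258, 1) [ 0.0198 -0.0641]
(385, 1) [-0.0207 -0.0642]
(247, 30) [ 0.0236 -0.0558]
(398, 30) [-0.0253 -0.0558]
(213, 185) [ 0.0306 -0.0096]
(418, 185) [-0.0281 -0.0098]
```

The finish overhang works out at 25 mm, and force stayed at 8.8–9.8 N throughout. Now I'll lift straight up.

>>> drive_tool(hand=[0,0,0,0,0,0,0], xyz=[[0,0,-0.008],[0,0,-0.025],[0,0,-0.05],[0,0,-0.08],[0,0,-0.11],[0,0,-0.12],[0,0,-0.12]], twist=[[0,0,0],[0,0,0],[0,0,0],[0,0,0],[0,0,0],[0,0,0],[0,0,0]])

```text
time: 18.0
ee_pos: [0.5214, -0.0421, 0.1948]
eef_rot: [-2.139, 2.293, -0.008]
contact_force: [0.1, 0.1, -1.0]
width: 0.0606
```

Run:
```python
from h import *
pose()
plan([.683,.1565,.18],Rt=yawdown(np.radians(177)))
plan([.683,.29,.18],Rt=yawdown(np.radians(177)))
```

```text
t 18.0 pos [ 0.5214 -0.0421  0.1948] jaw yaw 176.02 z [ 7.7e-03  2.0e-04 -1.0e+00] F [ 0.15  0.07 -1.  ] M [ 0.082 -0.06  -0.019] w 0.0606 q [ 0.296  0.132 -0.379  0.002 -1.052 -0.367]
shift mm [-209.3 -147.3   16. ] twist [-0.44  0.04 -0.98] rows 6.1
shift mm [-342.5 -138.    16.1] twist [-0.44  0.04 -0.98] rows 8.9
```

>>> drive_tool(hand=[0,0,0,0,0,0,0,0], xyz=[[-0.035,-0.014,0],[-0.073,-0.029,0],[-0.111,-0.044,0],[-0.149,-0.059,0],[-0.187,-0.074,0],[-0.225,-0.09,0],[-0.263,-0.105,0],[-0.3,-0.12,0]], twist=[[-0.4,0,-1],[-0.4,0,-1],[-0.4,0,-1],[-0.4,0,-1],[-0.4,0,-1],[-0.4,0,-1],[-0.4,0,-1],[-0.4,0,-1]])

```text
time: 18.67
ee_pos: [0.6617, 0.2506, 0.194]
eef_rot: [2.162, -2.277, -0.001]
contact_force: [0.5, 0.3, 0.1]
width: 0.0607
```

>>> drive_tool(hand=[0,0,0,0,0], xyz=[[-0.02,-0.01,0],[-0.03,-0.015,0],[-0.03,-0.015,0],[-0.03,-0.015,0],[-0.03,-0.015,0]], twist=[[0,0,0],[0,0,0],[0,0,0],[0,0,0],[0,0,0]])

```text
time: 19.08
ee_pos: [0.6776, 0.2787, 0.1933]
eef_rot: [2.16, -2.277, -0.002]
contact_force: [-0.9, 0.1, -1.0]
width: 0.0604
```

Run:
```python
from h import *
pose()
p=ctrl.camera_params("wrist");im=ctrl.get_image("wrist");cv2.imwrite("pics/w17.png",im)
for r in ctrl.trace("wrist","pad")[:2]: print(round(r['p'],2),r['bbox'],maskrect(r['mask'],.004,p))
plan([.683,.155,.1],Rt=yawdown(np.radians(177)))
```

```text
t 19.08 pos [0.6776 0.2787 0.1933] jaw yaw 176.99 z [-0.0031 -0.0011 -1.    ] F [-0.93  0.12 -1.04] M [-0.01  -0.     0.055] w 0.0604 q [ 6.550e-01  4.760e-01  1.100e-01 -1.000e-03 -1.208e+00 -7.070e-01]
0.84 [234.8, 1.7, 363.7, 155.1] [683.8, 175.6, 113.3, 100.8, 87.0]
shift mm [123.  -11.8  94.4] twist [ 0.1  -0.02 -0.04] rows 3.7
```

View pics/w17.png

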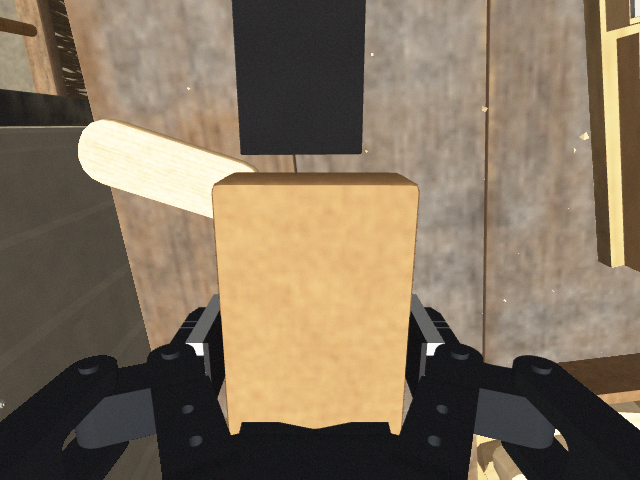

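Run:
```python
from h import *
plan([.683,.158,.05],Rt=yawdown(np.radians(177)))
```

```text
shift mm [120.  -11.7 144.3] twist [ 0.1  -0.02 -0.04] rows 4.5
```

>>> drive_tool(hand=[0,0,0,0,0,0,0,0], xyz=[[0.038,-0.004,0],[0.078,-0.008,0.005],[0.11,-0.0115,0.025],[0.12,-0.0115,0.06],[0.12,-0.0115,0.095],[0.12,-0.0115,0.125],[0.12,-0.0115,0.144],[0.12,-0.0115,0.144]], twist=[[0,0,0],[0,0,0],[0,0,0],[0,0,0],[0,0,0],[0,0,0],[0,0,0],[0,0,0]])

```text
time: 19.85
ee_pos: [0.6796, 0.1556, 0.0459]
eef_rot: [2.154, -2.276, -0.006]
contact_force: [-1.0, 0.4, -1.4]
width: 0.0606
```

>>> drive_tool(hand=[0,0], xyz=[[0,0,0],[0,0,0]], twist=[[0,0,0],[0,0,0]])

```text
time: 20.02
ee_pos: [0.6798, 0.1552, 0.0471]
eef_rot: [2.154, -2.277, -0.006]
contact_force: [-0.2, -0.4, -1.1]
width: 0.0607
```

Run:
```python
from h import *
pose()
p=ctrl.camera_params("wrist");im=ctrl.get_image("wrist");cv2.imwrite("pics/w18.png",im)
plan([.683,.158,.003],Rt=yawdown(np.radians(177)))
c=np.array([.683,.1595]);th=np.radians(-3);Rm=np.array([[np.cos(th),-np.sin(th)],[np.sin(th),np.cos(th)]])
for q in [(-.05,-.0725),(.05,-.0725)]: print(q,proj([np.r_[c+Rm@q,.004]],p)[0].round())
```

```text
t 20.02 pos [0.6798 0.1552 0.0471] jaw yaw 176.81 z [-0.008  -0.0026 -1.    ] F [-0.23 -0.37 -1.05] M [ 0.021 -0.004 -0.039] w 0.0607 q [ 0.502  0.547 -0.132 -0.002 -0.9   -0.557]
shift mm [-2.6 -2.9 44.7] twist [ 0.37 -0.14 -0.17] rows 1.1
(-0.05, -0.0725) [417. 129.]
(0.05, -0.0725) [197. 130.]
```

View pics/w18.png

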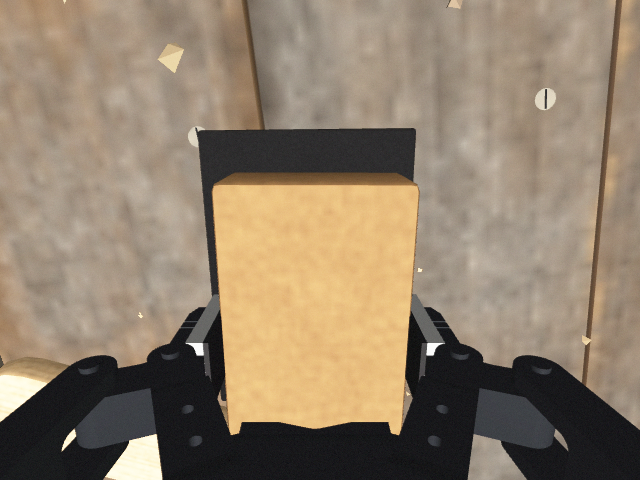

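>>> drive_tool(hand=[0,0,0,0,0,0,0], xyz=[[-0.002,-0.002,0.01],[-0.0026,-0.003,0.022],[-0.0026,-0.003,0.032],[-0.0026,-0.003,0.039],[-0.0026,-0.003,0.041],[-0.0026,-0.003,0.041],[-0.0026,-0.003,0.041]], twist=[[0.3,-0.1,-0.1],[0.4,-0.1,-0.2],[0.4,-0.1,-0.2],[0.4,-0.1,-0.2],[0.4,-0.1,-0.2],[0.4,-0.1,-0.2],[0.4,-0.1,-0.2]])

```text
time: 20.65
ee_pos: [0.6832, 0.158, 0.0065]
eef_rot: [2.163, -2.278, 0.001]
contact_force: [0.3, 0.2, -0.6]
width: 0.0608
```

Run:
```python
from h import *
pose()
plan([.683,.158,.003],Rt=yawdown(np.radians(177)))
```

```text
t 20.65 pos [0.6832 0.158  0.0065] jaw yaw 177.04 z [ 1.e-04 -1.e-03 -1.e+00] F [ 0.29  0.21 -0.62] M [ 0.051 -0.044 -0.002] w 0.0608 q [ 0.505  0.593 -0.161  0.001 -0.817 -0.557]
shift mm [-0.   0.2  3.5] twist [-0.01 -0.06  0.04] rows 0.1
```

>>> drive_tool(hand=[0,0,0,0], xyz=[[0,0,0.001],[0,0,0.002],[0,0,0.003],[0,0,0.0035]], twist=[[0,0,0],[0,0,0],[0,0,0],[0,0,0]])

```text
time: 20.98
ee_pos: [0.6833, 0.158, 0.0031]
eef_rot: [2.163, -2.278, 0.001]
contact_force: [-2.3, 0.3, 5.5]
width: 0.0606
```

Run:
```python
from h import *
pose()
```

```text
t 20.98 pos [0.6833 0.158  0.0031] jaw yaw 177.04 z [ 4.e-04 -9.e-04 -1.e+00] F [-2.28  0.26  5.48] M [ 0.152  0.809 -0.003] w 0.0606 q [ 0.505  0.597 -0.163  0.001 -0.811 -0.557]
```

The block is down on the pad (5.5 N). I'll open in place, then rise.

>>> drive_tool(hand=[1,1,1,1,1,1,1,1], xyz=[[0,0,0],[0,0,0],[0,0,0],[0,0,0],[0,0,-0.004],[0,0,-0.02],[0,0,-0.05],[0,0,-0.08]], twist=[[0,0,0],[0,0,0],[0,0,0],[0,0,0],[0,0,0],[0,0,0],[0,0,0],[0,0,0]])

```text
time: 21.65
ee_pos: [0.6824, 0.1576, 0.0831]
eef_rot: [2.161, -2.276, 0.0]
contact_force: [1.8, -0.8, 0.1]
width: 0.0852
```

>>> drive_tool(hand=[1,1,1,1,1,1,1], xyz=[[0,0,-0.03],[-0.02,0,-0.06],[-0.05,0,-0.09],[-0.08,0,-0.12],[-0.1,0,-0.13],[-0.1,0,-0.13],[-0.1,0,-0.13]], twist=[[0,0,0],[0,0,0],[0,0,0],[0,0,0],[0,0,0],[0,0,0],[0,0,0]])

```text
time: 22.23
ee_pos: [0.6878, 0.2593, 0.214]
eef_rot: [2.164, -2.275, 0.0]
contact_force: [-0.3, -0.3, -0.4]
width: 0.0853
```

Run:
```python
from h import *
pose()
p=ctrl.camera_params("wrist");im=ctrl.get_image("wrist");cv2.imwrite("pics/w20.png",im)
for t,z in (("cork_block",.034),("pad",.004)):
  for r in ctrl.trace("wrist",t)[:1]: print(t,round(r['p'],2),r['bbox'],maskrect(r['mask'],z,p))
im=ctrl.get_image("scene");cv2.imwrite("pics/s20.png",im)
```

```text
t 22.23 pos [0.6878 0.2593 0.214 ] jaw yaw 177.14 z [-6.e-04 -9.e-04 -1.e+00] F [-0.3  -0.29 -0.35] M [-0.047  0.075  0.038] w 0.0853 q [ 0.625  0.467  0.141  0.    -1.247 -0.675]
cork_block 0.68 [270.5, 2.3, 359.7, 159.8] [683.9, 159.1, 109.0, 65.3, 87.1]
pad 0.72 [270.6, 4.9, 358.5, 156.0] [683.5, 156.2, 117.5, 69.7, 87.1]
```

View pics/w20.png

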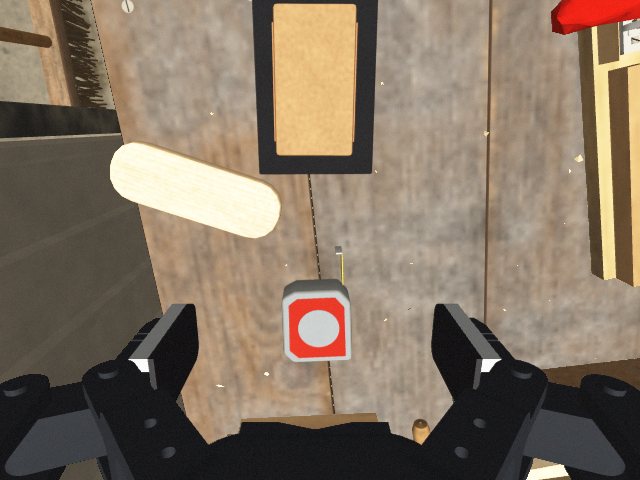

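View pics/s20.png

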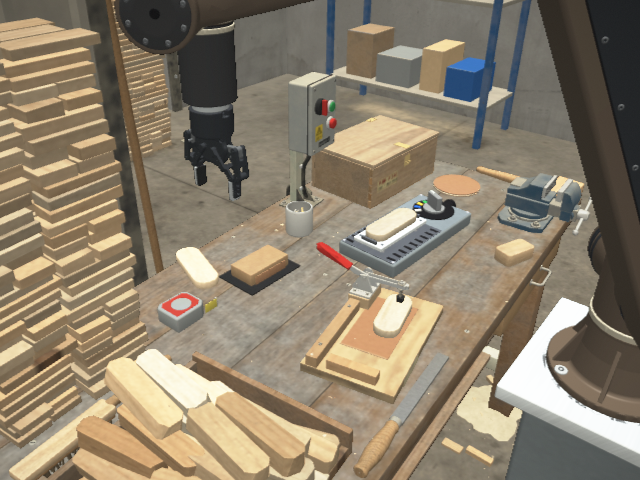

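The block lies flat in the middle of the pad: block (.684,.159), pad (.683,.1595). Last, I'll check the knob and the bystanders from above.

Run:
```python
from h import *
im=ctrl.get_image("top");p=ctrl.camera_params("top")
cv2.imwrite("pics/t20.png",cv2.resize(im[170:340,150:480],None,fx=2.4,fy=2.4,interpolation=cv2.INTER_CUBIC))
for t,z in (("screw_cup",.066),("tape_measure",.036)):
  r=ctrl.trace("top",t)
  if r: print(t,round(r[0]['p'],2),maskrect(r[0]['mask'],z,p))
```

```text
screw_cup 0.96 [723.1, -28.3, 74.8, 62.7, 1.1]
tape_measure 0.86 [690.6, 366.7, 65.0, 64.2, 1.4]
```

View pics/t20.png

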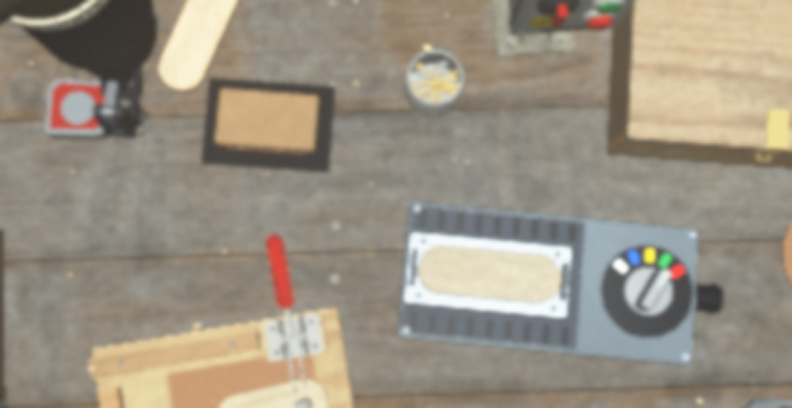

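Run:
```python
from h import *
print(ctrl.sign_off());pose()
```

```text
the job is handed in; nothing more can be done
None
the job is handed in; nothing more can be done
```

The job is done and handed in at about 22.5 s of the 72 s allowed.

- **Knob:** I turned it from blue to green and let go. The wrist picture afterwards showed the pointer on the green mark, and the last top view agrees.
- **Sanding stroke:** I made one stroke from the knob end to the far end. Wrist force read 8.8–9.8 N at each check, which is about 5 mm of bed sink. The block finished with about 25 mm overhang in the wrist picture. The start overhang was set to 25 mm from the same calibration but not measured separately.
- **Block on pad:** It lies flat at (0.684, 0.159), against a measured pad centre of (0.683, 0.1595). The gripper is open and clear.
- **Bystanders:** The cup measured where it was at the start. The tape also looks unmoved, but the gripper partly hid it in the last top view, so its measured position there isn't reliable.

Two things did not match what I expected:

- **Fingertip height:** The real fingertips were about 25 mm farther back than the description says. The first attempt to grip the block closed just above it without touching it, and I gripped again lower down. The knob was therefore held only near the top of its bar, but it turned fully.
- **Knob grip force:** Closing on the knob briefly showed about 25 N at the wrist, which then dropped to about 4 N.

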